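# Clamp a batch of lens barrels with the ratchet cap

## Task

Stand all the loose lens barrels upright in a row in the clamp's channel, at the jaw end, and push the stop pin, handle towards the robot, through both cheeks by the pair of cross holes that belongs to that number of barrels (just behind the last one), until its handle is up against the near cheek. Then turn the black ratchet cap clockwise until the jaw has closed the row up tight and the clutch clicks, so that the cap slips at least a quarter of a turn in all on the standing thimble, but stop before it has slipped half a turn. Leave everything so clamped, and do not disturb the ring gauge or the calculator.

Things in the scene. Friction and masses are not known exactly. Their poses are not given: they have to be found in the camera images.
- clamp: Row clamp fixed to the bench, 405 x 94 mm. Origin: underside, middle of the channel. y runs along the row to the jaw and knob housing (robot's left), x across the row away from the robot. Channel 54 mm wide, open above, floor z = 12 mm, between two cheeks 8 mm thick (outer faces x = -35, +35 mm), tops z = 60 mm, y = -165 to 100 mm. Knob housing y = 143 to 228 mm, 75 mm high.
- row_start (a point): Middle of the channel floor under the face of the fully open jaw (clamp frame 0, 106, 12 mm). The row of barrels starts here and runs along the clamp's -y. With the pin in the holes for the number of barrels present, the row has 20 mm of slack in all when the jaw is fully open.
- jaw (a joint): Travel of the clamping jaw towards the barrels (clamp's -y), m; 0 fully open, at most 0.034; starts at 0 to 0.005. Steel block, flat face 50 mm wide, z = 14 to 54 mm. Driven by the thimble, 4 mm per rad; stays where it is left. A correctly pinned row is tight at about 0.020 to 0.025.
- thimble (a joint): Angle of the aluminium thimble under the cap, rad, growing clockwise seen from above (tightening); jaw travel = 0.004 m x this angle. Turns with the cap until the row is tight, then stands still.
- clutch (a joint): Slip of the cap over the thimble, rad, growing clockwise seen from above; 0 at the start. Unchanged while the jaw runs free; once the row is tight (cap torque 0.08 N m, some 15 N on the barrels) the clutch slips (clicks): the cap turns on, the thimble stands still and this value grows.
- cap (a point): Black fluted ratchet cap on the knob housing, 36 mm in diameter, 36 mm high, upright axis (clamp frame x = 0, y = 185 mm), white line on top. This point is on the axis, 14 mm below the cap's top, 118 mm above the bench: grip here from above at any yaw. Under the cap is the thimble, 49 mm in diameter, its top 1 mm below the cap.
- pin: Loose stop pin lying on the bench: square steel handle 80 x 22 x 22 mm and, out of its +x end, a round rod 10 mm thick that sticks out 80 mm, tip rounded. Origin: underside of the handle, middle of its length; x along the rod towards the tip. 0.16 kg, centre of mass 15 mm from the handle's middle towards the tip.
- pin_mid (a point): Centre of the pin's handle, on the rod's axis.
- pin_tip (a point): Tip of the pin's rod, 120 mm from pin_mid along the axis.
- hole2 (a point): Mouth of the near cheek's round cross hole, 16 mm wide, for a row of two barrels: its centre on the outer face towards the robot (clamp frame -35, -11, 42 mm). Its axis runs along the clamp's x to a facing 18 mm hole in the far cheek.
- hole3 (a point): Mouth of the near cheek's round cross hole, 16 mm wide, for a row of three barrels: its centre on the outer face towards the robot (clamp frame -35, -57, 42 mm). Its axis runs along the clamp's x to a facing 18 mm hole in the far cheek.
- hole4 (a point): Mouth of the near cheek's round cross hole, 16 mm wide, for a row of four barrels: its centre on the outer face towards the robot (clamp frame -35, -103, 42 mm). Its axis runs along the clamp's x to a facing 18 mm hole in the far cheek.
- hole5 (a point): Mouth of the near cheek's round cross hole, 16 mm wide, for a row of five barrels: its centre on the outer face towards the robot (clamp frame -35, -149, 42 mm). Its axis runs along the clamp's x to a facing 18 mm hole in the far cheek.
- barrel1: Aluminium lens barrel with a heavy steel foot, standing on the bench, 84 mm high: lower 58 mm is 46 mm in diameter, the neck above is 40 mm. Origin at the centre of its underside, z along its axis. About 0.16 kg. There are 3 to 5 barrels; an absent one has no pose from the start on.
- barrel2: Aluminium lens barrel with a heavy steel foot, standing on the bench, 84 mm high: lower 58 mm is 46 mm in diameter, the neck above is 40 mm. Origin at the centre of its underside, z along its axis. About 0.16 kg. There are 3 to 5 barrels; an absent one has no pose from the start on.
- barrel3: Aluminium lens barrel with a heavy steel foot, standing on the bench, 84 mm high: lower 58 mm is 46 mm in diameter, the neck above is 40 mm. Origin at the centre of its underside, z along its axis. About 0.16 kg. There are 3 to 5 barrels; an absent one has no pose from the start on.
- barrel4: Aluminium lens barrel with a heavy steel foot, standing on the bench, 84 mm high: lower 58 mm is 46 mm in diameter, the neck above is 40 mm. Origin at the centre of its underside, z along its axis. About 0.16 kg. There are 3 to 5 barrels; an absent one has no pose from the start on.
- barrel5: Aluminium lens barrel with a heavy steel foot, standing on the bench, 84 mm high: lower 58 mm is 46 mm in diameter, the neck above is 40 mm. Origin at the centre of its underside, z along its axis. About 0.16 kg. There are 3 to 5 barrels; an absent one has no pose from the start on.
- ring_gauge: Bystander: steel ring gauge lying flat, 90 mm across, 22 mm high. Leave alone.
- calculator: Bystander: grey calculator, 160 x 95 x 17 mm. Leave alone.
Things that resemble listed ones, but are neither listed nor needed, are in the scene too. Several things have the shape of the pin; the one meant has the colours described above.

How it is judged:
On the way, in this order (a step that is already met when the one before it is completed fails the run):
1. all the barrels stand in the row and the pin is home in the matching cross holes (y of each of barrel1, barrel2, barrel3, barrel4, barrel5 in the frame of clamp below 0.095 m and x of barrel1 in the frame of clamp between -0.012 and 0.012 m and z of barrel1 in the frame of clamp between 0.006 and 0.02 m and angle between each of barrel1, barrel2, barrel3, barrel4, barrel5's own z axis and vertical below 0.12 rad and x of barrel2 in the frame of clamp between -0.012 and 0.012 m and z of barrel2 in the frame of clamp between 0.006 and 0.02 m and x of barrel3 in the frame of clamp between -0.012 and 0.012 m and z of barrel3 in the frame of clamp between 0.006 and 0.02 m and x of barrel4 in the frame of clamp between -0.012 and 0.012 m and z of barrel4 in the frame of clamp between 0.006 and 0.02 m and x of barrel5 in the frame of clamp between -0.012 and 0.012 m and z of barrel5 in the frame of clamp between 0.006 and 0.02 m and x of pin_tip in the frame of clamp above 0.034 m and z of pin_tip in the frame of clamp between 0.028 and 0.056 m and angle between the x axis of pin and the x axis of clamp, either way round below 0.2 rad and ((y of each of barrel1, barrel2, barrel3, barrel4, barrel5 in the frame of clamp above -0.037 m and y of pin_tip in the frame of clamp between -0.071 and -0.043 m and distance between pin_mid and hole3 below 0.052 m) or (y of each of barrel1, barrel2, barrel3, barrel4, barrel5 in the frame of clamp above -0.083 m and y of pin_tip in the frame of clamp between -0.117 and -0.089 m and distance between pin_mid and hole4 below 0.052 m) or (y of each of barrel1, barrel2, barrel3, barrel4, barrel5 in the frame of clamp above -0.129 m and y of pin_tip in the frame of clamp between -0.163 and -0.135 m and distance between pin_mid and hole5 below 0.052 m))), for 0.2 s.
2. the row is tight and the clutch has slipped a quarter of a turn (value of joint clutch above 1.5 rad and value of joint jaw between 0.0165 and 0.0275 m), for 0.2 s.
At the end, for the whole second after the job is handed in: All barrels upright (0.12 rad) in the channel between jaw and pin; pin through both cheeks in the holes for that number, handle middle within 52 mm of the near hole (40 is home), tip past the far cheek; jaw travel 16.5-27.5 mm; clutch slipped 1.5-3.1 rad; all at rest (all of step 1 and value of joint clutch above 1.4 rad and value of joint jaw between 0.0165 and 0.0275 m and linear speed of each of pin, barrel1, barrel2, barrel3, barrel4, barrel5 below 0.02 m/s); the robot touches nothing.
It fails at once if the clutch is slipped more than half a turn (value of joint clutch above 3.2 rad).
It fails at once if the ring gauge or the calculator is moved more than 20 mm (distance of any of ring_gauge, calculator from where it was at the start of the episode above 0.02 m).
Of barrel1, barrel2, barrel3, barrel4, barrel5 only 3 to 5 are there at a start; the rules pass over those that are not, and their reading is None.
At some moment in a run one of barrel1, barrel2, barrel3, barrel4, barrel5, pin may be knocked a few centimetres aside while the robot is not near it.
It also fails if it takes over 210 s, if anything falls off the work surface, if the arm or the gripper's body presses on something with over 40 N, if the wrist force passes 120 N, or if a joint passes its speed limit or range.

## Robot

A 7-joint arm with a two-finger parallel gripper is mounted at the origin on the work surface. World frame = base frame: x ahead of the robot, y to its left, z up, the work surface at z = 0. Lengths are in m, angles in rad, forces in N, time in s.
With the tool pointing down it reaches from about 0.425 to 0.875 m from the base axis. Payload 4.7 kg.
Tool frame: the origin (TCP) lies midway between the tips of the shut fingers; the grasp point (between the pads) lies 19 mm behind it; z points along the fingers, y is the line along which they close (so a half turn about z gives the same grasp; the last joint's range is limited). The gripper opens to 87 mm and grips with 3 to 60 N. Pads are 19 mm wide; open, the fingers measure 117 mm over their backs; the gripper's body (75 mm by 190 mm) begins 51 mm behind the grasp point.
Start: joints at [-1.33, 0.321, -0.07, 1.45, 0.023, 1.371, -0.057], TCP at [0.146, 0.633, 0.223] pointing down, gripper open.
Joint ranges: [-2.86, 2.86], [-0.3, 2.09], [-1.38, 1.24], [0.06, 2.45], [-1.56, 4.7], [0.09, 2.05], [-2.69, 2.69]. Speed limits (rad/s): [2.57, 2.57, 3.14, 3.14, 3.14, 3.14, 3.14].

## Interface

Orientations are given as a rotation vector (axis times angle).
In Python, from bench import monitor, cams, workorder gives the robot as it stands.
- The arm moves only by the tool move_arm, never from a script. Its arguments are lists of equal length, an entry for each row: "slide": the shift along the tool's x, y, z in cm, a list of three; "roll": the turn about the tool's z in rad. In form: {"slide": [[dx, dy, dz], ...], "roll": [roll, ...]}. A call has 1 to 20 rows; each row is the pose to reach, as a shift and turn from the pose commanded when the call began, along the tool's axes at that moment; what a row does not reach only later rows make up. A row lasts 1/10 s, in which the tool goes at most 50 mm and 8.59 degrees, less where a joint would pass 70% of its speed; a pose out of reach is approached as far as the arm can. A call with a gripper value outside its range is refused whole. "gripper" is the finger opening in cm, from 0 to 8.7, set as the call begins (left out, the last holds). The fingers move at their own pace and stop on an object; "squeeze" is the grip in N (left out, the last holds). Time passes only in rows, so rows that repeat a pose let the fingers close. It gives the time, the measured TCP pose, the force, the opening and the grip force at its end, in the units of the state.
- monitor.get_state(): the state, without advancing time (a new reading comes with each control period).
- cams.get_image(name): name is "side" or "top"; returns the picture (400x640x3 uint8, red, green, blue); there is no depth.
- cams.get_calibration(name): a dict with "mtx" (3x3 intrinsics, pixels), "R" (3x3) and "t" (3): a world point X has camera coordinates R X + t. Camera axes: x right, y down, z forward; pixel columns grow to the right and rows downward; lengths in m; the calibration is good to about 2 mm. A picture is of the moment at which its call begins. get_calibration takes no time and is no camera call.
- workorder.close_job(): hands the job in; it is judged then, once.
The state is a dict: "time": time; "joint_positions": joint angles; "qd": joint speeds; "joint_torque": joint torques, N m; "position": TCP position; "tool_rot": TCP orientation; "ft_force": force on the tool from outside, world axes, zero at the start; "torque": the same for the moment, N m; "grip_width": opening from 0.0 (shut) to 1.0 (fully open); "grip_force": force on a finger pad.
Only numpy, scipy, OpenCV 4.12 (cv2) and the standard library are available. Lean on these libraries where they do the work, as an engineer would, in place of code of your own. Each camera call takes 0.05 s, during which the arm holds its last target. There are 200 camera calls.

## Working session

There is one attempt and no reset: what is moved stays moved. The work goes in short steps, Python scripts to look and compute and a tool call to move; the robot and the scene stay as the last step left them, time stands still between calls to the robot, and variables do not carry over. Pictures are saved under pics/ and viewed, at most 14 in all, crops included, and the job is handed in when it is done.

Besides the shell and the picture viewer there is one more tool, called after "Emit:" as name(argument=value, ...) on one line, values as JSON. move_arm: Moves the arm, as the interface text tells. Its arguments: {"type":"object","properties":{"slide":{"type":"array","items":{"type":"array","items":{"type":"number"}}},"roll":{"type":"array","items":{"type":"number"}},"gripper":{"type":"number"},"squeeze":{"type":"number"}},"required":["slide","roll"]}

```bash
mkdir -p pics; ls
python3 - <<'E'
from bench import monitor,cams
import cv2
s=monitor.get_state();print(s)
for n in("top","side"):
    c=cams.get_calibration(n);print(n,c)
    cv2.imwrite(f"pics/{n}0.png",cams.get_image(n)[:,:,::-1])
E
```

```text
pics
{'time': 0.0, 'joint_positions': array([-1.32991228,  0.32187604, -0.07007699,  1.45167373,  0.02261514,
        1.37079592, -0.05690234]), 'qd': array([ 0.00073854, -0.00095242,  0.00072787,  0.00184539, -0.00078084,
        0.0021533 , -0.00166566]), 'joint_torque': array([ 9.50611093e-05, -4.91298795e+01, -4.03780835e-01, -3.12517798e+01,
       -6.37466437e-02,  4.38224024e-02,  1.80315692e-04]), 'position': array([0.14608338, 0.63280214, 0.22142765]), 'tool_rot': array([-3.55419012e-01, -3.12131292e+00,  3.08350676e-03]), 'ft_force': array([ 0.10482139, -0.13589573, -0.90032983]), 'torque': array([0.00853933, 0.00761343, 0.01129118]), 'grip_force': 0.0, 'grip_width': 1.0000635170068854}
top {'mtx': array([[510.20306369,   0.        , 328.13213306],
       [  0.        , 510.20306369, 195.30511477],
       [  0.        ,   0.        ,   1.        ]]), 'R': array([[ 0.02109441, -0.99977   , -0.00386848],
       [-0.99140275, -0.02041778, -0.1292428 ],
       [ 0.12913409,  0.00656153, -0.99160543]]), 't': array([-0.01256053,  0.53613002,  1.45051348])}
side {'mtx': array([[373.80837841,   0.        , 319.05038514],
       [  0.        , 373.80837841, 198.42693615],
       [  0.        ,   0.        ,   1.        ]]), 'R': array([[-0.96432159, -0.26448025, -0.01157903],
       [-0.1932628 ,  0.73319916, -0.65197277],
       [ 0.18092365, -0.62647362, -0.75815397]]), 't': array([0.52973091, 0.16777807, 0.9955435 ])}
```

View pics/top0.png

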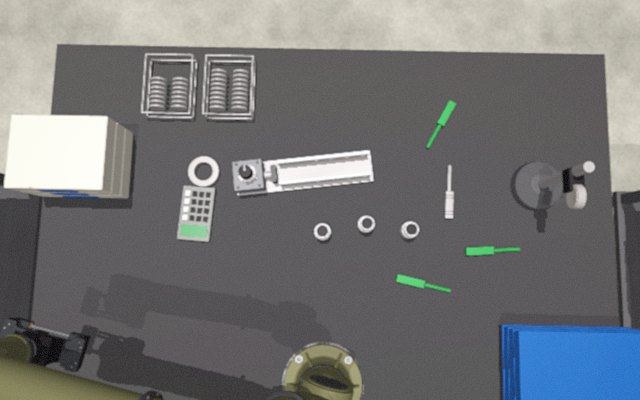

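View pics/side0.png

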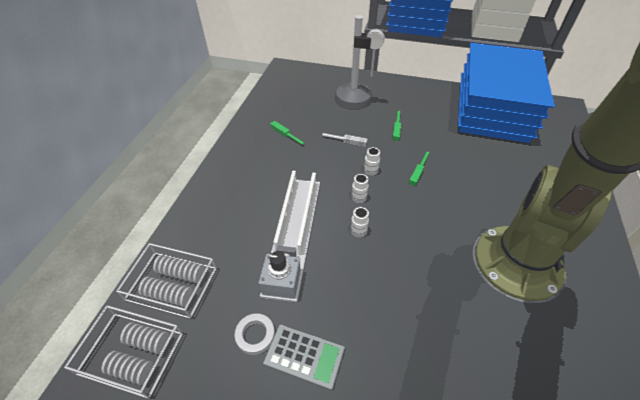

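Pin lookalikes (top view): steel/grey at (449,195), green at (440,125), (490,251) and (425,284). I choose the steel one at (449,195). Three barrels are at (322,231), (366,224) and (410,229), so hole3 is the one. Next is a close crop to check.

```bash
cat > h.py <<'E'
import numpy as np,cv2
from scipy.optimize import least_squares
from bench import monitor,cams
C={n:cams.get_calibration(n) for n in("top","side")}
def proj(X,n):
    c=C[n];Y=np.atleast_2d(X)@c["R"].T+c["t"];p=Y@c["mtx"].T;return p[:,:2]/p[:,2:]
def ray(uv,z,n):
    c=C[n];d=c["R"].T@np.linalg.solve(c["mtx"],[uv[0],uv[1],1]);o=-c["R"].T@c["t"];return o+d*(z-o[2])/d[2]
def crop(n,box,f,name,img=None):
    im=cams.get_image(n)[:,:,::-1] if img is None else img
    x,y,X,Y=box;cv2.imwrite(f"pics/{name}.png",cv2.resize(im[y:Y,x:X],None,fx=f,fy=f,interpolation=cv2.INTER_CUBIC))
E
python3 - <<'E'
from h import *
t=cv2.imread("pics/top0.png");s=cv2.imread("pics/side0.png")
crop("top",(225,140,465,250),3.3,"a",t)
crop("side",(250,110,410,310),3.5,"b",s[:, :])
a=cv2.imread("pics/a.png");print(a.shape,cv2.imread("pics/b.png").shape)
E
```

```text
(363, 792, 3) (700, 560, 3)
```

View pics/a.png

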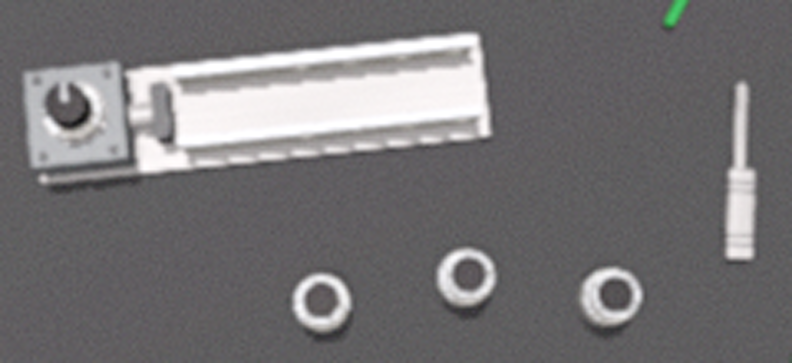

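Run:
```python
from h import *
s=cv2.imread("pics/side0.png")
crop("side",(250,110,410,270),3.7,"b",s)
```

```text
(no output)
```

View pics/b.png

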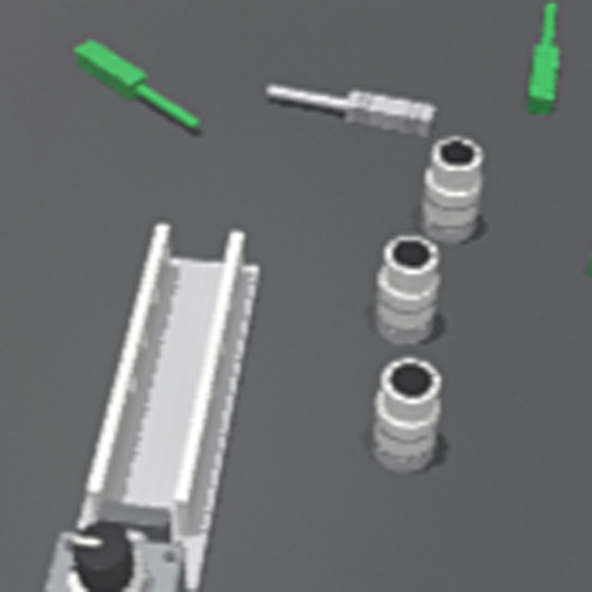

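```bash
cat > m.py <<'E'
from h import *
A=lambda u,v:(225+(u+.5)/3.3-.5,140+(v+.5)/3.3-.5)
B=lambda u,v:(250+(u+.5)/3.7-.5,110+(v+.5)/3.7-.5)
obs=[("top",A(477,33),(35,-165,60)),("top",A(490,137),(-47,-165,0)),("top",A(68,103),(0,185,132)),
("side",B(238,233),(-31,-165,60)),("side",B(163,226),(31,-165,60)),("side",B(183,498),(-31,100,60)),("side",B(95,490),(31,100,60)),("side",B(258,267),(-47,-165,12))]
def f(p):
    c,s=np.cos(p[2]),np.sin(p[2]);R=np.array([[c,-s,0],[s,c,0],[0,0,1]])
    return np.concatenate([(proj(R@np.array(q)/1e3+[p[0],p[1],0],n)[0]-uv) for n,uv,q in obs])
r=least_squares(f,[.6,0,0],loss="soft_l1");print(r.x,np.round(f(r.x).reshape(-1,2),1))
for a,b in(((322,302),(411,379)),((467,277),(411,253)),((614,295),(457,153))):
    g=lambda p:np.r_[proj([*p,.084],"top")[0]-A(*a),proj([*p,.084],"side")[0]-B(*b)]
    q=least_squares(g,[.5,0]);print("barrel",q.x,g(q.x).round(1),ray(A(*a),.084,"top"))
print("tip",ray(A(740,85),.011,"top"),ray(B(270,91),.011,"side"))
print("handle ends",ray(A(740,170),.022,"top"),ray(A(740,258),.022,"top"))
E
python3 m.py
```

```text
[0.60976832 0.04062648 0.13314856] [[ 0.2  0.8]
 [-1.9  0.3]
 [ 0.8  0.4]
 [-0.5 -0.7]
 [-0.2 -0.5]
 [-0.3  0.1]
 [ 0.  -0.3]
 [-0.5  1.4]]
barrel [0.42922155 0.01124485] [ 0.5 -0.2  0.1  0.6] [0.42870435 0.01262593 0.084     ]
barrel [ 0.45324791 -0.11142012] [ 0.7 -0.3  0.1  1. ] [ 0.45240272 -0.10959223  0.084     ]
barrel [ 0.43962582 -0.23534385] [ 0.5  0.1 -0.2  0.8] [ 0.4397603  -0.23389998  0.084     ]
tip [ 0.63654306 -0.35890231  0.011     ] [ 0.63561626 -0.36293499  0.011     ]
handle ends [ 0.55749427 -0.35561878  0.022     ] [ 0.4789372  -0.35487576  0.022     ]
```

```bash
cat >> h.py <<'E'
from scipy.spatial.transform import Rotation as Ro
P=np.array([.60977,.04063,.13315])
def cw(q,p=None):
    p=P if p is None else p
    c,s=np.cos(p[2]),np.sin(p[2]);return np.array(q,float)@np.array([[c,s,0],[-s,c,0],[0,0,1]])/1e3+[p[0],p[1],0]
def to(X,az=None):
    s=monitor.get_state();R=Ro.from_rotvec(s["tool_rot"]).as_matrix()
    d=R.T@(np.array(X)-s["position"])*100
    a=np.arctan2(R[1,1],R[0,1]);r=None
    if az is not None: r=(a-az+np.pi/2)%np.pi-np.pi/2   # + roll = clockwise
    print("slide cm",d.round(2),"roll",r,"| az",round(a,3),"tilt",R[:2,2].round(3),"q7",s["joint_positions"][6].round(2),"t",round(s["time"],2))
def show(im,n,p=None):
    im=im.copy()
    L=[[(sx*35,-165,60),(sx*35,100,60)] for sx in(1,-1)]+[[(sx*27,-165,60),(sx*27,100,60)] for sx in(1,-1)]+[[(-35,-165,60),(35,-165,60)],[(-47,-165,0),(-47,143,0)],[(-47,-165,0),(47,-165,0)]]
    im=cv2.resize(im,None,fx=4,fy=4,interpolation=cv2.INTER_CUBIC)
    for l in L:
        q=((proj(cw(l,p),n)+.5)*4).astype(int);cv2.line(im,q[0].tolist(),q[1].tolist(),(0,0,255),1)
    c=[cw((18*np.cos(a),185+18*np.sin(a),132),p) for a in np.linspace(0,6.28,40)]
    cv2.polylines(im,[((proj(c,n)+.5)*4).astype(int)],True,(0,0,255),1);return im
E
python3 - <<'E'
from h import *
t=show(cv2.imread("pics/top0.png"),"top")[560:810,900:1520]
s=show(cv2.imread("pics/side0.png"),"side")[660:1210,1000:1300]
o=np.zeros((550,800,3),np.uint8);o[:250,:500]=t[:,:500];o[250:500,:500]=t[:,120:];o[:,500:]=s
cv2.imwrite("pics/ov.png",o)
to([.4290,.0118,.18],.133)
E
```

```text
slide cm [-41.53 -54.15   4.25] roll 1.21098867479648 | az 1.344 tilt [-0.    -0.002] q7 -0.06 t 0.1
```

View pics/ov.png

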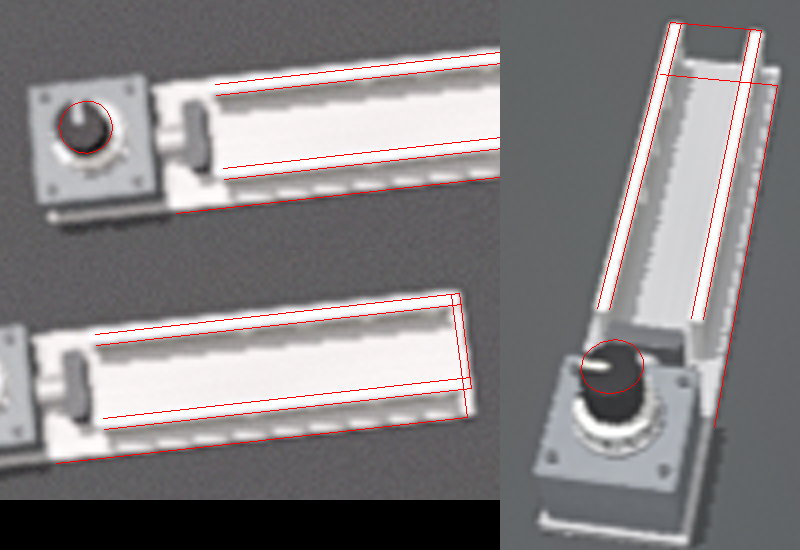

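The overlay matches the clamp edges to within about half a pixel; the cap is at (85,127) in the crop. The crop also confirms the steel pin with a grey handle. Next I move above barrel 1.

Emit:
move_arm(slide=[[-5,-3.4,0],[-10,-6.8,0],[-15,-10.2,0],[-20,-13.6,0],[-25,-17,0],[-30,-20.4,0],[-34,-24,0],[-38,-28,0],[-40,-32,0],[-41.5,-36,0],[-41.5,-40,0],[-41.5,-44,1],[-41.5,-48,2],[-41.5,-51,3],[-41.5,-54.1,4.2],[-41.5,-54.1,4.2],[-41.5,-54.1,4.2],[-41.5,-54.1,4.2]], roll=[0.1,0.2,0.3,0.4,0.5,0.6,0.7,0.8,0.9,1.0,1.1,1.21,1.21,1.21,1.21,1.21,1.21,1.21], gripper=7)

```text
time: 1.9
position: [0.4293, 0.0141, 0.1809]
tool_rot: [2.066, 2.367, 0.001]
ft_force: [0.7, 0.6, 0.2]
grip_width: 0.807
grip_force: 0.0
```

```bash
cat >> h.py <<'E'
def diffcheck(tag):
    s=monitor.get_state();print(tag,s["position"].round(4),"f",s["ft_force"].round(1),"tq",s["torque"].round(3),"w",round(s["grip_width"]*87,1),"gf",round(s["grip_force"],1))
E
python3 - <<'E'
from h import *
to([.4290,.0118,.056],.133);diffcheck("")
E
```

```text
slide cm [-0.23 -0.07 12.49] roll 0.002689184875986683 | az 0.136 tilt [0.001 0.   ] q7 -0.04 t 1.9
 [0.4293 0.0141 0.1809] f [0.7 0.6 0.2] tq [-0.077 -0.002 -0.004] w 70.2 gf 0.0
```

Emit:
move_arm(slide=[[-0.2,-0.1,4],[-0.2,-0.1,8],[-0.2,-0.1,11],[-0.2,-0.1,12.5],[-0.2,-0.1,12.5]], roll=[0,0,0,0,0])

```text
time: 2.4
position: [0.4267, 0.0117, 0.0537]
tool_rot: [-2.063, -2.367, 0.007]
ft_force: [-0.5, -0.5, 0.5]
grip_width: 0.807
grip_force: 0.0
```

Emit:
move_arm(slide=[[0,0,0],[0,0,0],[0,0,0],[0,0,0],[0,0,0],[0,0,0],[0,0,0],[0,0,0]], roll=[0,0,0,0,0,0,0,0], gripper=3, squeeze=20)

```text
time: 3.2
position: [0.4293, 0.0111, 0.0563]
tool_rot: [2.067, 2.364, 0.003]
ft_force: [1.2, 0.8, 6.3]
grip_width: 0.501
grip_force: 20.0
```

Emit:
move_arm(slide=[[0,0,-3],[0,0,-7],[0,0,-11],[0,0,-12],[0,0,-12],[0,0,-12]], roll=[0,0,0,0,0,0])

```text
time: 3.8
position: [0.4266, 0.0106, 0.1736]
tool_rot: [-2.066, -2.364, 0.005]
ft_force: [-0.5, 0.6, -1.6]
grip_width: 0.506
grip_force: 20.0
```

Run:
```python
from h import *
diffcheck("")
X=cw((0,74,12+56+110));to(X,.133)
c=[]
s=monitor.get_state()["position"]
for n in("top","side"):
    im=cams.get_image(n)[:,:,::-1];cv2.imwrite(f"pics/{n}1.png",im)
    print(n,proj(s+[0,0,.028],n))
t,sd=cv2.imread("pics/top1.png"),cv2.imread("pics/side1.png")
u=proj(s,"side")[0].astype(int);v=proj(s,"top")[0].astype(int)
k=lambda im,p:cv2.resize(im[p[1]-50:p[1]+50,p[0]-50:p[0]+50],None,fx=4,fy=4,interpolation=cv2.INTER_CUBIC)
print(v,u);cv2.imwrite("pics/g1.png",np.hstack([k(t,v),k(sd,u)]))
```

```text
[0.4266 0.0106 0.1736] f [-0.5  0.6 -1.6] tq [-0.106  0.036 -0.018] w 44.0 gf 20.0
slide cm [ 7.93 18.55 -0.51] roll 0.0010715745053453407 | az 0.134 tilt [-0.003 -0.001] q7 -0.04 t 3.8
top [[322.30007008 229.25186171]]
side [[365.37192359 182.73561025]]
[322 229] [364 190]
```

View pics/g1.png

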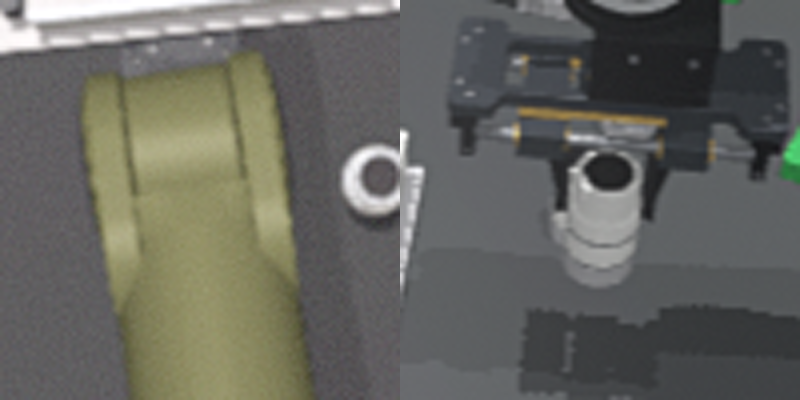

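Barrel held upright: the rim is at side px (365.8,182.5), against a prediction of (365.4,182.7), so camera and robot agree. Next I average the noisy readings and carry it over.

```bash
cat >> h.py <<'E'
def toa(X,az=None,k=5):
    S=[]
    for i in range(k):
        cams.get_image("side");S.append(monitor.get_state())
    p=np.array([s["position"] for s in S]);R=Ro.from_rotvec([s["tool_rot"] for s in S]).mean().as_matrix()
    a=np.arctan2(R[1,1],R[0,1]);r=0 if az is None else (a-az+np.pi/2)%np.pi-np.pi/2
    s=S[-1];print("pos",p.mean(0).round(4),"sd mm",(p.std(0)*1e3).round(1),"az",a.round(3),"tilt",R[:2,2].round(4),"\nslide cm",(R.T@(np.array(X)-p.mean(0))*100).round(2),"roll",round(r,3),"q7",s["joint_positions"][6].round(2),"t",round(s["time"],1),"f",s["ft_force"].round(1),"w",round(s["grip_width"]*87,1))
E
python3 - <<'E'
from h import *
toa(cw((0,74,12+56+110)),.133)
E
```

```text
pos [0.4273 0.0106 0.1742] sd mm [0.4 0.1 0.5] az 0.134 tilt [-0.0026 -0.001 ] 
slide cm [ 7.94 18.49 -0.44] roll 0.001 q7 -0.04 t 4.2 f [-0.2 -0.7 -0.8] w 44.2
```

Emit:
move_arm(slide=[[1.6,3.7,0],[3.2,7.4,0],[4.8,11.1,0],[6.4,14.8,0],[7.5,17.5,0],[7.9,18.5,0],[7.9,18.5,0],[7.9,18.5,0],[7.9,18.5,0]], roll=[0,0,0,0,0,0,0,0,0])

```text
time: 5.05
position: [0.6, 0.1124, 0.1758]
tool_rot: [-2.069, -2.363, 0.0]
ft_force: [-0.2, 0.2, -2.3]
grip_width: 0.503
grip_force: 20.0
```

Run:
```python
from h import *
toa(cw((0,74,12+56+2)),.133)
```

```text
pos [0.6004 0.1131 0.176 ] sd mm [0.2 0.3 0.1] az 0.133 tilt [0.0002 0.0008] 
slide cm [ 0.08 -0.04 10.6 ] roll 0.0 q7 0.03 t 5.3 f [-0.4  0.2 -1.4] w 43.9
```

Emit:
move_arm(slide=[[0.1,0,2.5],[0.1,0,5],[0.1,0,7],[0.1,0,8.5],[0.1,0,9.6],[0.1,0,10.3],[0.1,0,10.7],[0.1,0,10.7],[0.1,0,10.7]], roll=[0,0,0,0,0,0,0,0,0])

```text
time: 6.2
position: [0.6014, 0.1149, 0.0693]
tool_rot: [2.067, 2.365, 0.002]
ft_force: [-0.0, -0.1, -1.7]
grip_width: 0.505
grip_force: 20.0
```

Run:
```python
from h import *
toa(cw((0,74,12+56)),.133)
diffcheck("")
im=cams.get_image("side")[:,:,::-1];u=proj(cw((0,74,68)),"side")[0].astype(int);print(u)
cv2.imwrite("pics/p1.png",cv2.resize(im[u[1]-50:u[1]+50,u[0]-60:u[0]+60],None,fx=4,fy=4,interpolation=cv2.INTER_CUBIC))
```

```text
pos [0.6012 0.1149 0.0691] sd mm [0.1 0.  0.1] az 0.134 tilt [0.0008 0.0004] 
slide cm [-0.07 -0.14  0.11] roll 0.001 q7 0.07 t 6.5 f [ 0.3 -0.  -2.9] w 44.1
 [0.601  0.1149 0.0689] f [ 0.3 -0.  -2.9] tq [-0.073  0.005 -0.018] w 44.1 gf 20.0
[288 233]
```

View pics/p1.png

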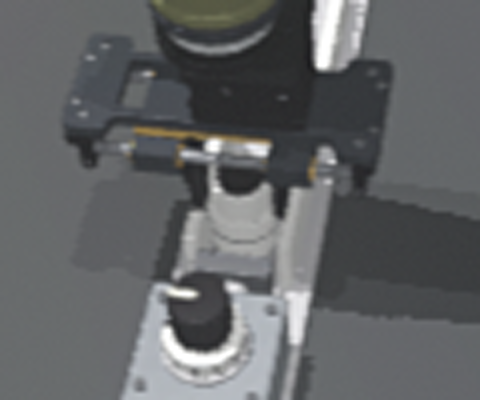

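The barrel is down in the channel between the cheeks (crop 240,205). I lower it the last millimetre, release and retreat.

Emit:
move_arm(slide=[[0,-0.1,0.1],[0,-0.1,0.1],[0,-0.1,0.1],[0,-0.1,0.1],[0,-0.1,0.1],[0,-0.1,0.1],[0,-0.1,0.1]], roll=[0,0,0,0,0,0,0], gripper=7)

```text
time: 7.2
position: [0.5999, 0.1147, 0.0676]
tool_rot: [-2.068, -2.365, -0.0]
ft_force: [-0.4, -0.1, 0.1]
grip_width: 0.801
grip_force: 0.0
```

Emit:
move_arm(slide=[[0,0,-3],[0,0,-7],[0,0,-11],[0,0,-13],[0,0,-13]], roll=[0,0,0,0,0])

```text
time: 7.7
position: [0.6021, 0.1149, 0.2016]
tool_rot: [2.066, 2.362, 0.01]
ft_force: [-0.3, 0.1, -0.2]
grip_width: 0.804
grip_force: 0.0
```

Run:
```python
from h import *
toa([.4528,-.1108,.180],.133)
toa([.4528,-.1108,.056],.133)
```

```text
pos [0.5995 0.1147 0.1969] sd mm [0.7 0.1 1.2] az 0.134 tilt [-0.0008 -0.    ] 
slide cm [-20.38 -17.55   1.7 ] roll 0.001 q7 0.02 t 8.0 f [-0.9 -0.8  0.3] w 69.8
pos [0.5993 0.1146 0.1963] sd mm [0.2 0.  0.4] az 0.134 tilt [-0.0019 -0.0007] 
slide cm [-20.37 -17.5   14.08] roll 0.001 q7 0.02 t 8.2 f [ 0.2 -0.3 -0.5] w 70.1
```

Emit:
move_arm(slide=[[-3.5,-3,0],[-7,-6,0],[-10.5,-9,0],[-14,-12,0],[-17,-14.5,0],[-19,-16.5,0],[-20.4,-17.5,1],[-20.4,-17.5,1.7],[-20.4,-17.5,1.7],[-20.4,-17.5,1.7]], roll=[0,0,0,0,0,0,0,0,0,0])

```text
time: 9.2
position: [0.4543, -0.1093, 0.1801]
tool_rot: [-2.065, -2.368, 0.001]
ft_force: [0.7, -0.2, 0.3]
grip_width: 0.806
grip_force: 0.0
```

Run:
```python
from h import *
toa([.4528,-.1108,.056],.133)
s=cams.get_image("side")[:,:,::-1];t=cams.get_image("top")[:,:,::-1]
k=lambda im,x,y:cv2.resize(im[y:y+130,x:x+130],None,fx=3,fy=3,interpolation=cv2.INTER_CUBIC)
cv2.imwrite("pics/c2.png",np.hstack([k(t,230,130),k(s,280,125)]))
```

```text
pos [ 0.4544 -0.1099  0.1805] sd mm [0.1 0.3 0.1] az 0.136 tilt [-0.0001 -0.0006] 
slide cm [-0.06 -0.16 12.45] roll 0.003 q7 0.27 t 9.4 f [-0.5  0.2 -0.3] w 70.0
```

View pics/c2.png

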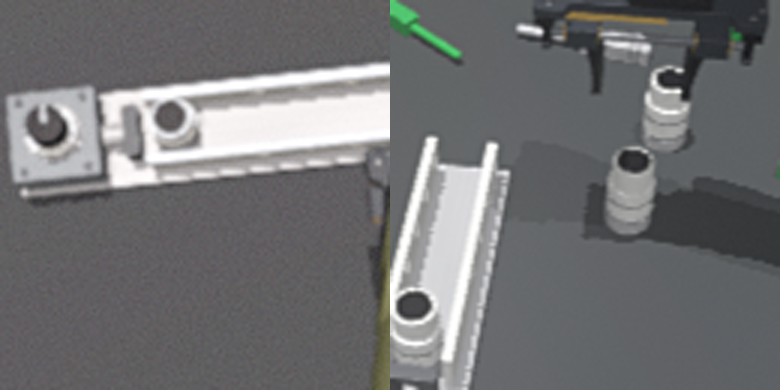

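Barrel 1 stands in the channel near the jaw (top crop 173,118). Barrel 2 is unmoved (side px 361,178), so I grasp it.

Emit:
move_arm(slide=[[-0.1,-0.15,4],[-0.1,-0.15,8],[-0.1,-0.15,11],[-0.1,-0.15,12.5],[-0.1,-0.15,12.5],[-0.1,-0.15,12.5]], roll=[0,0,0,0,0,0])

```text
time: 10.15
position: [0.4527, -0.1122, 0.056]
tool_rot: [2.067, 2.365, -0.0]
ft_force: [-0.2, -0.2, -0.1]
grip_width: 0.805
grip_force: 0.0
```

Emit:
move_arm(slide=[[0,0,0],[0,0,0],[0,0,0],[0,0,0],[0,0,0],[0,0,0],[0,0,0],[0,0,0]], roll=[0,0,0,0,0,0,0,0], gripper=3, squeeze=20)

```text
time: 10.95
position: [0.4531, -0.1121, 0.056]
tool_rot: [2.067, 2.364, 0.002]
ft_force: [1.2, 0.7, 3.5]
grip_width: 0.506
grip_force: 20.0
```

Emit:
move_arm(slide=[[0,0,-3],[0,0,-7],[0,0,-11],[0,0,-12],[0,0,-12],[0,0,-12]], roll=[0,0,0,0,0,0])

```text
time: 11.55
position: [0.4509, -0.1118, 0.1737]
tool_rot: [-2.066, -2.363, 0.003]
ft_force: [0.3, 0.6, -2.0]
grip_width: 0.507
grip_force: 20.0
```

Run:
```python
from h import *
toa(cw((0,26,178)),.133)
```

```text
pos [ 0.4509 -0.1119  0.1737] sd mm [0.3 0.1 0.3] az 0.134 tilt [-0.0037 -0.0004] 
slide cm [15.6  17.78 -0.5 ] roll 0.001 q7 0.27 t 11.8 f [ 0.5  0.4 -1.4] w 44.0
```

Emit:
move_arm(slide=[[2.6,3,0],[5.2,6,0],[7.8,9,0],[10.4,12,0],[13,15,-0.3],[15,17,-0.5],[15.6,17.8,-0.5],[15.6,17.8,-0.5],[15.6,17.8,-0.5],[15.6,17.8,-0.5]], roll=[0,0,0,0,0,0,0,0,0,0])

```text
time: 12.8
position: [0.6071, 0.0641, 0.1805]
tool_rot: [-2.071, -2.362, 0.001]
ft_force: [0.4, -1.2, -2.3]
grip_width: 0.512
grip_force: 20.0
```

Run:
```python
from h import *
toa(cw((0,25.5,12+56+2)),.133)
s=cams.get_image("side")[:,:,::-1];cv2.imwrite("pics/s3.png",s)
```

```text
pos [0.6075 0.0651 0.1808] sd mm [0.2 0.5 0.1] az 0.132 tilt [0.0001 0.0004] 
slide cm [ 0.09 -0.1  11.08] roll -0.001 q7 0.13 t 13.1 f [ 0.5  0.2 -1.8] w 43.9
```

Emit:
move_arm(slide=[[0.1,-0.1,2.5],[0.1,-0.1,5],[0.1,-0.1,7],[0.1,-0.1,8.7],[0.1,-0.1,9.9],[0.1,-0.1,10.7],[0.1,-0.1,11.1],[0.1,-0.1,11.1],[0.1,-0.1,11.1]], roll=[0,0,0,0,0,0,0,0,0])

```text
time: 14.0
position: [0.6074, 0.0672, 0.0703]
tool_rot: [2.067, 2.365, 0.002]
ft_force: [0.2, 0.2, -2.1]
grip_width: 0.507
grip_force: 20.0
```

Run:
```python
from h import *
toa(cw((0,25.5,12+56)),.133);diffcheck("")
```

```text
pos [0.6073 0.0672 0.0703] sd mm [0.1 0.  0.1] az 0.134 tilt [0.0012 0.0004] 
slide cm [-0.12 -0.11  0.23] roll 0.001 q7 0.18 t 14.2 f [-0.8 -0.3 -1.9] w 44.0
 [0.6071 0.0672 0.0701] f [-0.8 -0.3 -1.9] tq [-0.081  0.047 -0.007] w 44.0 gf 20.0
```

Emit:
move_arm(slide=[[-0.1,-0.1,0.2],[-0.1,-0.1,0.2],[-0.1,-0.1,0.2]], roll=[0,0,0])

```text
time: 14.55
position: [0.6065, 0.0662, 0.0682]
tool_rot: [2.067, 2.365, 0.002]
ft_force: [0.9, 0.0, 2.1]
grip_width: 0.509
grip_force: 20.0
```

Emit:
move_arm(slide=[[0,0,0],[0,0,0],[0,0,0],[0,0,0],[0,0,0],[0,0,0],[0,0,-3],[0,0,-7],[0,0,-10],[0,0,-11],[0,0,-11],[0,0,-11]], roll=[0,0,0,0,0,0,0,0,0,0,0,0], gripper=7)

```text
time: 15.75
position: [0.6051, 0.0661, 0.1761]
tool_rot: [-2.067, -2.364, 0.002]
ft_force: [-0.3, -0.1, -0.1]
grip_width: 0.805
grip_force: 0.0
```

Run:
```python
from h import *
toa([.4397,-.2347,.180],.133)
```

```text
pos [0.6049 0.066  0.1758] sd mm [0.2 0.1 0.2] az 0.134 tilt [-0.0028 -0.0007] 
slide cm [-27.59 -20.39  -0.36] roll 0.001 q7 0.13 t 16.0 f [0.7 0.2 0.5] w 69.9
```

Emit:
move_arm(slide=[[-3.5,-2.5,-1],[-7,-5,-1],[-10.5,-7.5,-1],[-14,-10,-1],[-17.5,-12.5,-1],[-21,-15,-1],[-24,-17.5,-1],[-26.5,-19.5,-0.5],[-27.6,-20.4,-0.4],[-27.6,-20.4,-0.4],[-27.6,-20.4,-0.4],[-27.6,-20.4,-0.4]], roll=[0,0,0,0,0,0,0,0,0,0,0,0])

```text
time: 17.2
position: [0.4419, -0.2328, 0.1815]
tool_rot: [-2.064, -2.369, -0.0]
ft_force: [-0.1, 0.2, 0.2]
grip_width: 0.803
grip_force: 0.0
```

Run:
```python
from h import *
toa([.4397,-.2347,.056],.133)
s=cams.get_image("side")[:,:,::-1];t=cams.get_image("top")[:,:,::-1]
k=lambda im,x,y:cv2.resize(im[y:y+130,x:x+130],None,fx=3,fy=3,interpolation=cv2.INTER_CUBIC)
cv2.imwrite("pics/c3.png",np.hstack([k(t,230,130),k(s,280,85)]))
```

```text
pos [ 0.4415 -0.2335  0.1815] sd mm [0.3 0.4 0. ] az 0.136 tilt [-0.0001 -0.0001] 
slide cm [-0.1  -0.19 12.55] roll 0.003 q7 0.59 t 17.4 f [-0.9  1.1 -0.6] w 69.9
```

View pics/c3.png

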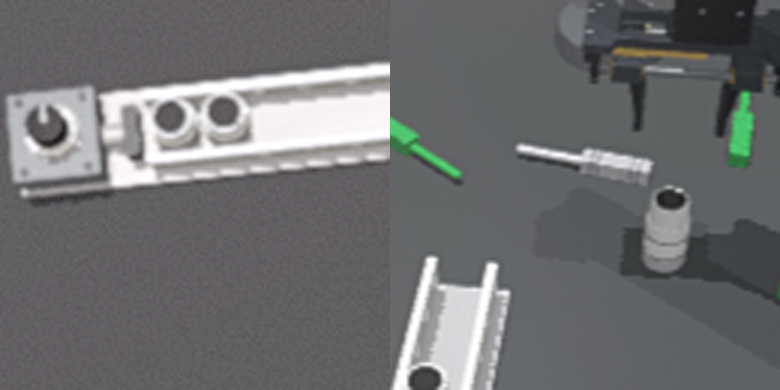

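Barrels 1 and 2 stand in the row (top crop 173,118 and 225,115). Barrel 3 is unmoved (side px 373,152), and so is the pin (tip at px 323,135).

Emit:
move_arm(slide=[[-0.1,-0.2,4],[-0.1,-0.2,8],[-0.1,-0.2,11],[-0.1,-0.2,12.5],[-0.1,-0.2,12.5],[-0.1,-0.2,12.5]], roll=[0,0,0,0,0,0])

```text
time: 18.15
position: [0.4395, -0.2365, 0.0575]
tool_rot: [2.067, 2.364, 0.0]
ft_force: [-0.1, 0.2, -0.6]
grip_width: 0.801
grip_force: 0.0
```

Emit:
move_arm(slide=[[0,0,0],[0,0,0],[0,0,0],[0,0,0],[0,0,0],[0,0,0],[0,0,0],[0,0,0]], roll=[0,0,0,0,0,0,0,0], gripper=3, squeeze=20)

```text
time: 18.95
position: [0.4394, -0.236, 0.057]
tool_rot: [2.067, 2.365, 0.001]
ft_force: [1.8, 1.7, 3.7]
grip_width: 0.5
grip_force: 20.0
```

Emit:
move_arm(slide=[[0,0,-3],[0,0,-7],[0,0,-11],[0,0,-12],[0,0,-12],[0,0,-12]], roll=[0,0,0,0,0,0])

```text
time: 19.55
position: [0.4375, -0.2353, 0.1747]
tool_rot: [-2.066, -2.363, 0.002]
ft_force: [0.6, -0.2, -2.0]
grip_width: 0.456
grip_force: 19.9
```

Run:
```python
from h import *
toa(cw((0,-22,178)),.133)
```

```text
pos [ 0.4375 -0.2355  0.1747] sd mm [0.2 0.2 0.3] az 0.134 tilt [-0.0035  0.0005] 
slide cm [22.87 20.76 -0.38] roll 0.001 q7 0.59 t 19.8 f [ 0.2 -0.5 -2. ] w 39.1
```

Run:
```python
from h import *
im=cams.get_image("side")[:,:,::-1]
p=np.array([.4375,-.2355,.1747]);u=proj(p,"side")[0].astype(int);print(u,proj([p+[0,0,.028],p-[0,0,.056]],"side"))
crop("side",(u[0]-50,u[1]-50,u[0]+50,u[1]+50),5,"g3",im)
```

```text
[376 128] [[377.74362288 120.90624289]
 [374.76342719 143.34742049]]
```

View pics/g3.png

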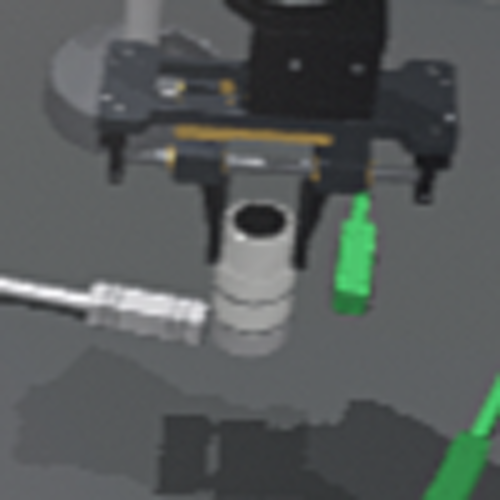

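The barrel is upright but sits about 3 mm lower in the fingers: the tips slid off the shoulder onto the neck, and the rim is at (378,122). I'll allow for that when placing.

Emit:
move_arm(slide=[[3.5,3.2,0],[7,6.4,0],[10.5,9.6,0],[14,12.8,0],[17.5,16,-0.3],[20.5,18.7,-0.4],[22.9,20.8,-0.4],[22.9,20.8,-0.4],[22.9,20.8,-0.4],[22.9,20.8,-0.4]], roll=[0,0,0,0,0,0,0,0,0,0])

```text
time: 20.85
position: [0.6137, 0.0171, 0.1801]
tool_rot: [-2.07, -2.363, 0.002]
ft_force: [-0.5, -0.5, -2.4]
grip_width: 0.449
grip_force: 19.9
```

Run:
```python
from h import *
toa(cw((0,-22.5,74)),.133)
```

```text
pos [0.6139 0.0173 0.1806] sd mm [0.1 0.3 0.2] az 0.132 tilt [-0.  0.] 
slide cm [ 0.12 -0.1  10.66] roll -0.001 q7 0.22 t 21.1 f [ 0.2  0.2 -2.6] w 39.5
```

Emit:
move_arm(slide=[[0.1,-0.2,2.5],[0.1,-0.2,5],[0.1,-0.2,7],[0.1,-0.2,8.5],[0.1,-0.2,9.5],[0.1,-0.2,10.2],[0.1,-0.2,10.6],[0.1,-0.2,10.6],[0.1,-0.2,10.6]], roll=[0,0,0,0,0,0,0,0,0])

```text
time: 22.0
position: [0.6127, 0.0194, 0.0752]
tool_rot: [2.067, 2.365, 0.001]
ft_force: [0.1, 0.9, -2.1]
grip_width: 0.452
grip_force: 19.9
```

Run:
```python
from h import *
toa(cw((0,-22.5,71.5)),.133)
```

```text
pos [0.6127 0.0195 0.0752] sd mm [0.1 0.  0.1] az 0.134 tilt [0.0011 0.0003] 
slide cm [-0.12 -0.01  0.37] roll 0.001 q7 0.28 t 22.2 f [-0.6 -0.1 -2.1] w 39.3
```

Emit:
move_arm(slide=[[-0.1,0,0.2],[-0.1,0,0.3],[-0.1,0,0.4],[-0.1,0,0.4]], roll=[0,0,0,0])

```text
time: 22.65
position: [0.6129, 0.0176, 0.0732]
tool_rot: [2.068, 2.364, 0.002]
ft_force: [-4.7, -0.6, 12.0]
grip_width: 0.45
grip_force: 20.0
```

Floor contact felt (12 N at TCP 73 mm). I release and head for the pin.

Emit:
move_arm(slide=[[0,0,0],[0,0,0],[0,0,0],[0,0,0],[0,0,0],[0,0,0],[0,0,-3],[0,0,-7],[0,0,-10],[0,0,-11],[0,0,-11],[0,0,-11]], roll=[0,0,0,0,0,0,0,0,0,0,0,0], gripper=7)

```text
time: 23.85
position: [0.6115, 0.0187, 0.1791]
tool_rot: [-2.066, -2.364, 0.002]
ft_force: [-0.1, -0.4, -0.1]
grip_width: 0.807
grip_force: 0.0
```

Run:
```python
from h import *
toa([.518,-.357,.15],1.54)
s=cams.get_image("side")[:,:,::-1];t=cams.get_image("top")[:,:,::-1]
cv2.imwrite("pics/top4.png",t);cv2.imwrite("pics/side4.png",s)
k=lambda im,x,y,w,f:cv2.resize(im[y:y+w,x:x+w],None,fx=f,fy=f,interpolation=cv2.INTER_CUBIC)
cv2.imwrite("pics/c4.png",np.hstack([k(t,405,150,80,5),k(s,310,105,80,5)]))
```

```text
pos [0.6113 0.0185 0.1788] sd mm [0.2 0.1 0.2] az 0.134 tilt [-0.0028 -0.0005] 
slide cm [-35.97 -14.26   2.92] roll -1.406 q7 0.22 t 24.1 f [-1.6 -0.2 -0.1] w 70.1
```

View pics/c4.png

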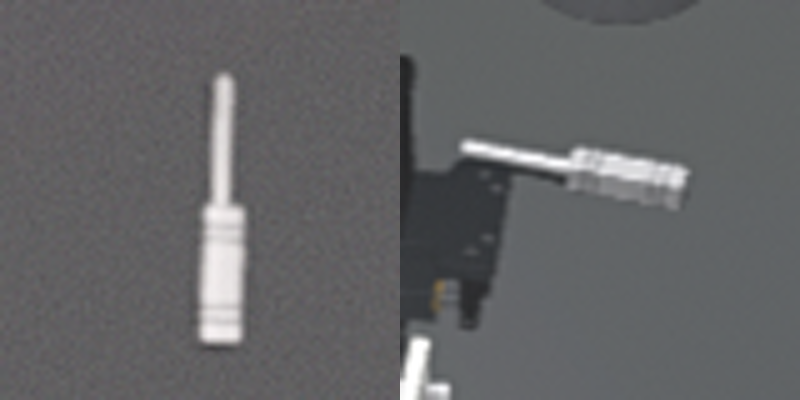

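Run:
```python
from h import *
T=lambda u,v:np.array((405+(u+.5)/5-.5,150+(v+.5)/5-.5))
S=lambda u,v:np.array((310+(u-400+.5)/5-.5,105+(v+.5)/5-.5))
obs=[("top",T(225,74),(120,0,11)),("top",T(224,206),(40,0,22)),("top",T(221,337),(-40,0,22)),("side",S(462,147),(120,0,11)),("side",S(574,157),(40,0,22)),("side",S(687,176),(-40,0,22))]
f=lambda p:np.concatenate([proj(cw(q,p),n)[0]-uv for n,uv,q in obs])
for k in (6,3):
    o=obs;obs=obs[:k];r=least_squares(f,[.52,-.36,0]);print(r.x.round(4),f(r.x).reshape(-1,2).round(1).tolist());obs=o
```

```text
[ 0.5185 -0.3571 -0.036 ] [[0.1, 0.4], [0.5, 0.1], [0.3, 1.0], [-0.3, 0.4], [-0.8, 0.1], [-0.9, 0.7]]
[ 0.5199 -0.356  -0.0407] [[-0.1, -0.1], [0.2, -0.4], [-0.1, 0.5]]
```

Pin unmoved: mid (0.519,-0.357), heading -0.038.

Emit:
move_arm(slide=[[-3,-1.2,0],[-6,-2.4,0],[-10,-4,0],[-14,-5.6,0],[-18,-7.1,0],[-22,-8.7,0],[-26,-10.3,0],[-30,-11.9,1],[-34,-13.5,2],[-36,-14.2,2.9],[-36,-14.2,2.9],[-36,-14.2,2.9],[-36,-14.2,2.9]], roll=[-0.13,-0.26,-0.39,-0.52,-0.65,-0.78,-0.91,-1.04,-1.17,-1.3,-1.4,-1.4,-1.4])

```text
time: 25.5
position: [0.52, -0.3568, 0.1514]
tool_rot: [0.061, 3.141, 0.001]
ft_force: [-0.5, 0.5, 0.0]
grip_width: 0.801
grip_force: 0.0
```

Run:
```python
from h import *
toa([.519,-.357,.05],1.533)
```

```text
pos [ 0.5203 -0.3565  0.1517] sd mm [0.1 0.1 0.1] az 1.534 tilt [0.0005 0.0002] 
slide cm [ 0.14 -0.06 10.17] roll 0.001 q7 2.27 t 25.8 f [0.4 0.6 0.8] w 70.2
```

Emit:
move_arm(slide=[[0.1,-0.1,4],[0.1,-0.1,8],[0.1,-0.1,11],[0.1,-0.1,13],[0.1,-0.1,13.9],[0.1,-0.1,13.9],[0.1,-0.1,13.9]], roll=[0,0,0,0,0,0,0])

```text
time: 26.45
position: [0.5195, -0.3588, 0.0137]
tool_rot: [0.058, 3.14, -0.001]
ft_force: [0.3, -0.1, -0.1]
grip_width: 0.801
grip_force: 0.0
```

Run:
```python
from h import *
toa([.519,-.357,.005],1.533)
```

```text
pos [ 0.5196 -0.3588  0.014 ] sd mm [0.1 0.1 0.2] az 1.534 tilt [ 0.0022 -0.001 ] 
slide cm [0.07 0.18 0.9 ] roll 0.001 q7 2.34 t 26.7 f [ 0.5  0.4 -0.2] w 69.9
```

Emit:
move_arm(slide=[[0.1,0.1,0.4],[0.1,0.1,0.8],[0.1,0.1,0.8],[0.1,0.1,0.8]], roll=[0,0,0,0])

```text
time: 27.1
position: [0.5175, -0.3571, 0.0042]
tool_rot: [-0.058, -3.141, -0.0]
ft_force: [-0.4, -0.6, -0.7]
grip_width: 0.802
grip_force: 0.0
```

Emit:
move_arm(slide=[[0,0,0],[0,0,0],[0,0,0],[0,0,0],[0,0,0],[0,0,0],[0,0,0],[0,0,0],[0,0,0],[0,0,0]], roll=[0,0,0,0,0,0,0,0,0,0], gripper=1, squeeze=40)

```text
time: 28.1
position: [0.5177, -0.3574, 0.0046]
tool_rot: [0.058, 3.141, -0.0]
ft_force: [-0.0, 0.9, -1.1]
grip_width: 0.249
grip_force: 40.0
```

Run:
```python
from h import *
toa([.519,-.357,.005],1.533)
```

```text
pos [ 0.5177 -0.3573  0.0046] sd mm [0. 0. 0.] az 1.534 tilt [ 0.0001 -0.0001] 
slide cm [-0.13  0.04 -0.04] roll 0.001 q7 2.35 t 28.4 f [-0.8 -1.1  0.7] w 21.5
```

Emit:
move_arm(slide=[[0,0,-3],[0,0,-7],[0,0,-10],[0,0,-10],[0,0,-10]], roll=[0,0,0,0,0])

```text
time: 28.85
position: [0.5178, -0.3568, 0.1046]
tool_rot: [0.057, 3.14, 0.001]
ft_force: [0.3, 0.2, -1.7]
grip_width: 0.251
grip_force: 40.0
```

Run:
```python
from h import *
X=cw((-35-40-120,-57,110));toa(X,.1332+np.pi/2)
s=monitor.get_state();im=cams.get_image("side")[:,:,::-1];cv2.imwrite("pics/side5.png",im)
t=cams.get_image("top")[:,:,::-1];cv2.imwrite("pics/top5.png",t)
p=s["position"]
k=lambda im,u,w,f:cv2.resize(im[u[1]-w:u[1]+w,u[0]-w:u[0]+w],None,fx=f,fy=f,interpolation=cv2.INTER_CUBIC)
u=proj(p,"side")[0].astype(int)-[10,0];v=proj(p+[.05,0,0],"top")[0].astype(int);print(p,u,v)
cv2.imwrite("pics/g5.png",np.hstack([k(t,v,40,5),k(im,u,40,5)]))
```

```text
pos [ 0.5168 -0.3562  0.1028] sd mm [0.2 0.2 0.3] az 1.534 tilt [-0.0025  0.0017] 
slide cm [10.42 31.09 -0.64] roll -0.17 q7 2.29 t 29.1 f [-0.6 -0.3 -1.3] w 21.5
[ 0.51682711 -0.35646987  0.10281688] [346 119] [455 183]
```

View pics/g5.png

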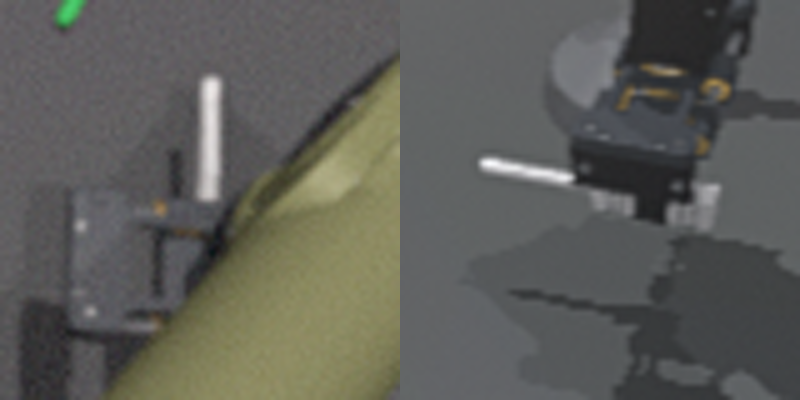

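Pin held, rod sticking forward: tip at top px (456.8,158.0), side px (322.2,111.2). Next I triangulate it.

```bash
cat >> h.py <<'E'
def tri(a,b,x0=(.6,0,.05)):
    f=lambda X:np.r_[proj(X,"top")[0]-a,proj(X,"side")[0]-b]
    r=least_squares(f,x0);return r.x,f(r.x).round(1)
E
python3 - <<'E'
from h import *
p=np.array([.5168,-.3563,.1028]);x,e=tri((456.8,158.0),(322.2,111.2));print(x,e,x-p)
E
```

```text
[ 0.63666988 -0.35720701  0.11407405] [ 0.   0.4 -0.5 -0.1] [ 0.11986988 -0.00090701  0.01127405]
```

```bash
cat >> h.py <<'E'
def rod(im,box):
    # centreline of bright rod in box -> (point, slope) ; returns centroid columns/rows
    x,y,X,Y=box;g=im[y:Y,x:X].astype(float);g=g.mean(2);w=np.clip(g-130,0,None)
    v,u=np.mgrid[y:Y,x:X];return u,v,w
E
python3 - <<'E'
from h import *
t=cv2.imread("pics/top5.png");s=cv2.imread("pics/side5.png")
# top: rod rows 160..180 : centroid u per row ; side: cols 324..338 : centroid v per col
u,v,w=rod(t,(450,156,464,182));print("top",[(r,round((u[i]*w[i]).sum()/w[i].sum(),2)) for i,r in enumerate(range(156,182)) if w[i].sum()>0])
u,v,w=rod(s,(318,105,341,120));print("side",[(c,round((v[:,i]*w[:,i]).sum()/w[:,i].sum(),2)) for i,c in enumerate(range(318,341)) if w[:,i].sum()>0])
p=np.array([.5168,-.3563,.1028])
for az in(-.037,-.01):
  for dz in(.0064,.011):
    q=[p+[d*np.cos(az),d*np.sin(az),dz] for d in(.05,.06,.12)];print(az,dz,proj(q,"top").round(2).tolist(),proj(q,"side").round(2).tolist())
E
```

```text
top [(158, np.float64(456.84)), (159, np.float64(456.78)), (160, np.float64(456.72)), (161, np.float64(456.67)), (162, np.float64(456.63)), (163, np.float64(456.64)), (164, np.float64(456.64)), (165, np.float64(456.66)), (166, np.float64(456.65)), (167, np.float64(456.66)), (168, np.float64(456.71)), (169, np.float64(456.71)), (170, np.float64(456.66)), (171, np.float64(456.62)), (172, np.float64(456.61)), (173, np.float64(456.62)), (174, np.float64(456.63)), (175, np.float64(456.62)), (176, np.float64(456.61)), (177, np.float64(456.61)), (178, np.float64(456.44)), (179, np.float64(456.37)), (180, np.float64(456.3)), (181, np.float64(456.24))]
side [(322, np.float64(111.3)), (323, np.float64(111.28)), (324, np.float64(111.39)), (325, np.float64(111.64)), (326, np.float64(111.89)), (327, np.float64(112.02)), (328, np.float64(112.17)), (329, np.float64(112.28)), (330, np.float64(112.58)), (331, np.float64(112.84)), (332, np.float64(112.98)), (333, np.float64(113.1)), (334, np.float64(113.25)), (335, np.float64(113.44)), (336, np.float64(113.65)), (337, np.float64(113.88)), (338, np.float64(114.01)), (339, np.float64(114.12)), (340, np.float64(114.0))]
-0.037 0.0064 [[457.05, 183.55], [457.14, 179.99], [457.69, 158.76]] [[342.16, 115.34], [339.25, 114.81], [321.99, 111.69]]
-0.037 0.011 [[457.46, 183.29], [457.55, 179.72], [458.1, 158.43]] [[342.21, 114.2], [339.29, 113.67], [321.99, 110.55]]
-0.01 0.0064 [[456.56, 183.53], [456.55, 179.96], [456.52, 158.71]] [[342.06, 115.58], [339.13, 115.1], [321.72, 112.25]]
-0.01 0.011 [[456.97, 183.27], [456.96, 179.7], [456.93, 158.38]] [[342.11, 114.44], [339.17, 113.96], [321.71, 111.11]]
```

Pin heading is about +0.025 rad relative to the tool, and it is level. I move to pre-insertion with the tip about 20 mm off the cheek, first high.

Run:
```python
from h import *
toa(cw((-177,-57,110)),1.534+.147,2)
```

```text
pos [ 0.5174 -0.357   0.1038] sd mm [0.1 0.  0.1] az 1.534 tilt [-0.0011  0.0005] 
slide cm [ 8.71 31.47 -0.6 ] roll -0.147 q7 2.29 t 29.3 f [ 0.1 -0.1 -2.1] w 21.8
```

Emit:
move_arm(slide=[[3,3,0],[5,6,-0.6],[7,10,-0.6],[8.7,14,-0.6],[8.7,18,-0.6],[8.7,22,-0.6],[8.7,26,-0.6],[8.7,29.5,-0.6],[8.7,31.5,-0.6],[8.7,31.5,-0.6],[8.7,31.5,-0.6],[8.7,31.5,-0.6]], roll=[-0.03,-0.06,-0.09,-0.12,-0.147,-0.147,-0.147,-0.147,-0.147,-0.147,-0.147,-0.147])

```text
time: 30.5
position: [0.4423, -0.0406, 0.1106]
tool_rot: [-0.17, 3.137, -0.001]
ft_force: [-1.2, -0.3, -0.8]
grip_width: 0.254
grip_force: 40.0
```

Run:
```python
from h import *
toa(cw((-177,-57,35)),1.681)
```

```text
pos [ 0.4423 -0.0403  0.1105] sd mm [0.  0.2 0. ] az 1.679 tilt [ 0.     -0.0001] 
slide cm [0.03 0.1  7.55] roll -0.002 q7 1.7 t 30.8 f [ 0.8  0.6 -1.4] w 21.6
```

Emit:
move_arm(slide=[[0,0.1,2],[0,0.1,4],[0,0.1,6],[0,0.1,7.2],[0,0.1,7.5],[0,0.1,7.5],[0,0.1,7.5],[0,0.1,7.5]], roll=[0,0,0,0,0,0,0,0])

```text
time: 31.55
position: [0.4431, -0.0382, 0.0365]
tool_rot: [-0.173, 3.135, 0.0]
ft_force: [-0.3, 1.4, -1.6]
grip_width: 0.247
grip_force: 40.0
```

Run:
```python
from h import *
toa(cw((-177,-57,35)),1.681)
s=monitor.get_state()["position"]
t=cams.get_image("top")[:,:,::-1];im=cams.get_image("side")[:,:,::-1];cv2.imwrite("pics/top6.png",t);cv2.imwrite("pics/side6.png",im)
print(proj(cw([(-57,-57,42),(-117,-57,42),(-35,-57,42),(35,-57,42)]),"top").round(1),proj(cw([(-57,-57,42),(-117,-57,42),(-35,-57,42),(27,-57,42)]),"side").round(1))
k=lambda im,u,w,f:cv2.resize(im[u[1]-w:u[1]+w,u[0]-w:u[0]+w],None,fx=f,fy=f,interpolation=cv2.INTER_CUBIC)
u=proj(cw((-40,-57,42)),"side")[0].astype(int);v=proj(cw((-60,-57,42)),"top")[0].astype(int);print(u,v)
cv2.imwrite("pics/g6.png",np.hstack([k(t,v,40,5),k(im,u,40,5)]))
```

```text
pos [ 0.4427 -0.0382  0.0361] sd mm [0.2 0.  0.2] az 1.681 tilt [0.0012 0.0003] 
slide cm [ 0.09 -0.11  0.11] roll 0.0 q7 1.74 t 31.8 f [-0.1 -0.1 -1. ] w 21.9
[[335.9 186.7]
 [338.3 207.2]
 [335.  179.3]
 [332.3 155.8]] [[317.2 203.6]
 [337.9 205.6]
 [309.7 202.8]
 [288.6 200.8]]
[311 202] [336 187]
```

View pics/g6.png

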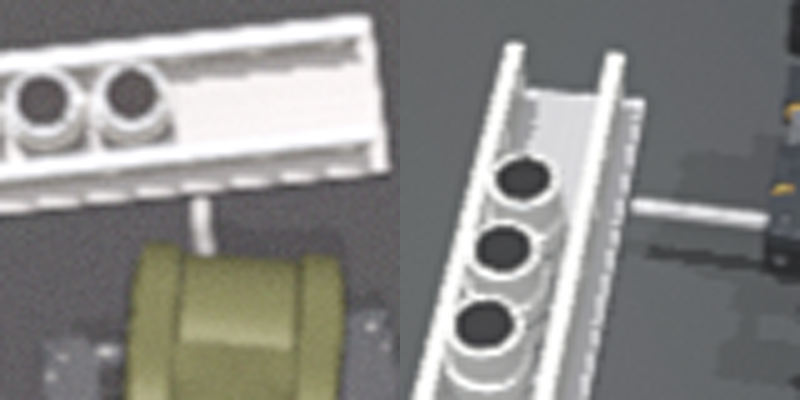

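The tip at top px (336.0,186.2) and side px (317,203) agrees with the predicted line to the hole. All three barrels stand in the row.

Run:
```python
from h import *
for x in(-177,-130,-77): toa(cw((x,-57,35)),1.681,2)
```

```text
pos [ 0.4423 -0.0382  0.0356] sd mm [0. 0. 0.] az 1.681 tilt [0.0001 0.0001] 
slide cm [ 0.05 -0.11  0.06] roll 0.0 q7 1.74 t 32.0 f [-0.9 -0.1 -1.4] w 21.8
pos [ 0.4422 -0.0382  0.0356] sd mm [0. 0. 0.] az 1.681 tilt [0.     0.0001] 
slide cm [-4.65 -0.    0.06] roll 0.0 q7 1.74 t 32.1 f [-0.   0.4 -1.3] w 21.0
pos [ 0.4422 -0.0382  0.0355] sd mm [0. 0. 0.] az 1.681 tilt [0.     0.0001] 
slide cm [-9.95  0.12  0.05] roll -0.0 q7 1.74 t 32.2 f [-0.1 -0.6 -2.9] w 21.4
```

Emit:
move_arm(slide=[[0,-0.05,0.1],[-0.7,-0.05,0.1],[-1.4,-0.05,0.1],[-2.1,-0.05,0.1],[-2.8,-0.03,0.1],[-3.5,-0.03,0.1],[-4.2,-0.03,0.1],[-4.6,0,0.1],[-4.6,0,0.1],[-4.6,0,0.1]], roll=[0,0,0,0,0,0,0,0,0,0])

```text
time: 33.2
position: [0.4891, -0.0325, 0.0348]
tool_rot: [-0.174, 3.135, 0.001]
ft_force: [2.4, 4.1, -1.8]
grip_width: 0.249
grip_force: 40.1
```

Run:
```python
from h import *
for x in(-130,-77): toa(cw((x,-57,35)),1.681,2)
diffcheck("")
```

```text
pos [ 0.4889 -0.0326  0.0349] sd mm [0.1 0.  0. ] az 1.682 tilt [0.0021 0.0006] 
slide cm [ 0.05 -0.05 -0.01] roll 0.001 q7 1.77 t 33.3 f [ 1.2  5.4 -2. ] w 21.7
pos [ 0.4888 -0.0326  0.0349] sd mm [0. 0. 0.] az 1.682 tilt [0.002  0.0007] 
slide cm [-5.27  0.07  0.  ] roll 0.001 q7 1.77 t 33.4 f [ 1.1  5.2 -1.4] w 21.6
 [ 0.4887 -0.0326  0.0349] f [ 1.1  5.2 -1.4] tq [ 1.105 -0.35   0.489] w 21.6 gf 40.1
```

The tip is in the near hole. A side force of +5 N says to shift about 1 mm to +y, then push on.

Emit:
move_arm(slide=[[0,0.12,0],[0,0.12,0],[-0.7,0.14,0],[-1.4,0.15,0],[-2.1,0.17,0],[-2.8,0.19,0],[-3.4,0.2,0],[-3.4,0.2,0]], roll=[0,0,0,0,0,0,0,0])

```text
time: 34.2
position: [0.523, -0.0279, 0.0347]
tool_rot: [-0.172, 3.135, -0.002]
ft_force: [0.6, 1.2, -1.1]
grip_width: 0.249
grip_force: 40.0
```

Run:
```python
from h import *
toa(cw((-75,-57,35)),1.681,2)
diffcheck("")
```

```text
pos [ 0.5223 -0.0279  0.0346] sd mm [0.2 0.  0. ] az 1.681 tilt [ 0.001  -0.0006] 
slide cm [-2.08 -0.02 -0.04] roll -0.0 q7 1.78 t 34.3 f [-0.2  0.5 -1.2] w 21.7
 [ 0.5221 -0.0279  0.0346] f [-0.2  0.5 -1.2] tq [ 0.191 -0.024  0.05 ] w 21.7 gf 40.0
```

Emit:
move_arm(slide=[[-0.5,0,0],[-1,0.02,0],[-1.4,0.02,0],[-1.7,0.03,0],[-1.7,0.03,0]], roll=[0,0,0,0,0])

```text
time: 34.8
position: [0.5389, -0.0254, 0.0346]
tool_rot: [-0.173, 3.136, -0.0]
ft_force: [-0.8, 0.2, -1.9]
grip_width: 0.249
grip_force: 40.0
```

Run:
```python
from h import *
toa(cw((-75,-57,35)),1.681,2)
diffcheck("")
```

```text
pos [ 0.5384 -0.0254  0.0345] sd mm [0.1 0.  0. ] az 1.681 tilt [-0.0002 -0.0002] 
slide cm [-0.45 -0.09 -0.05] roll -0.0 q7 1.79 t 34.9 f [ 0.3  1.4 -1.7] w 21.7
 [ 0.5383 -0.0254  0.0345] f [ 0.3  1.4 -1.7] tq [-0.014  0.012 -0.   ] w 21.7 gf 40.0
```

Free run, no binding. Final few mm to contact.

Emit:
move_arm(slide=[[-0.2,0,0],[-0.35,0,0],[-0.5,0,0],[-0.6,0,0],[-0.7,0,0],[-0.7,0,0]], roll=[0,0,0,0,0,0])

```text
time: 35.5
position: [0.5418, -0.025, 0.0336]
tool_rot: [0.172, -3.129, -0.0]
ft_force: [-9.6, -0.1, 3.9]
grip_width: 0.248
grip_force: 40.0
```

Run:
```python
from h import *
toa(cw((-75,-57,35)),1.681,2)
diffcheck("")
```

```text
pos [ 0.5418 -0.025   0.0336] sd mm [0. 0. 0.] az 1.681 tilt [-0.0076 -0.0002] 
slide cm [-0.11 -0.1  -0.14] roll -0.0 q7 1.79 t 35.6 f [-7.9 -0.9  2.6] w 21.2
 [ 0.5418 -0.025   0.0336] f [-7.9 -0.9  2.6] tq [-0.139  1.679  0.11 ] w 21.2 gf 40.0
```

Contact at about 9 N: the handle is home against the near cheek. I back off slightly, release and rise.

Emit:
move_arm(slide=[[0.1,0,0],[0.1,0,0],[0.1,0,0]], roll=[0,0,0])

```text
time: 35.9
position: [0.5418, -0.025, 0.0337]
tool_rot: [0.173, -3.131, -0.0]
ft_force: [-5.7, -1.0, 0.2]
grip_width: 0.256
grip_force: 40.0
```

Emit:
move_arm(slide=[[0,0,0],[0,0,0],[0,0,0],[0,0,0],[0,0,0],[0,0,0],[0,0,-3],[0,0,-7],[0,0,-11],[0,0,-15],[0,0,-17],[0,0,-17],[0,0,-17]], roll=[0,0,0,0,0,0,0,0,0,0,0,0,0], gripper=5.5)

```text
time: 37.2
position: [0.5443, -0.0246, 0.2044]
tool_rot: [-0.173, 3.137, 0.0]
ft_force: [-0.6, 0.9, -1.4]
grip_width: 0.632
grip_force: 0.0
```

Run:
```python
from h import *
toa(cw((0,185,200)),2.6-np.pi,3)
t=cams.get_image("top")[:,:,::-1];cv2.imwrite("pics/top7.png",t)
im=cams.get_image("side")[:,:,::-1];cv2.imwrite("pics/side7.png",im)
```

```text
pos [ 0.5434 -0.0245  0.203 ] sd mm [0.1 0.  0.2] az 1.681 tilt [-0.0025 -0.0001] 
slide cm [-6.89 24.24  0.29] roll -0.919 q7 1.72 t 37.4 f [ 0.4 -0.4 -0.3] w 54.8
```

Emit:
move_arm(slide=[[-1.2,4,0],[-2.4,8,0],[-3.6,12,0],[-4.8,16,0],[-6,20,0],[-6.6,22.8,0.3],[-6.9,24.2,0.3],[-6.9,24.2,0.3],[-6.9,24.2,0.3]], roll=[-0.12,-0.24,-0.36,-0.5,-0.64,-0.78,-0.92,-0.92,-0.92])

```text
time: 38.35
position: [0.5862, 0.2225, 0.2007]
tool_rot: [1.542, -2.735, 0.001]
ft_force: [-0.4, -0.5, -0.3]
grip_width: 0.631
grip_force: 0.0
```

Run:
```python
from h import *
toa(cw((0,185,99)),2.6-np.pi,3)
t=cams.get_image("top")[:,:,::-1];cv2.imwrite("pics/top8.png",t)
im=cams.get_image("side")[:,:,::-1];cv2.imwrite("pics/side8.png",im)
k=lambda im,u,w,f:cv2.resize(im[u[1]-w:u[1]+w,u[0]-w:u[0]+w],None,fx=f,fy=f,interpolation=cv2.INTER_CUBIC)
u=proj(cw((-30,-57,42)),"side")[0].astype(int);v=proj(cw((-40,-20,42)),"top")[0].astype(int);print(u,v)
cv2.imwrite("pics/g8.png",np.hstack([k(t,v,40,5),k(im,u,40,5)]))
```

```text
pos [0.5866 0.2215 0.2014] sd mm [0.1 0.1 0.2] az 2.596 tilt [-0.0002 -0.0011] 
slide cm [-0.16  0.25 10.24] roll -0.004 q7 2.23 t 38.5 f [ 0.2 -0.3  0.7] w 55.0
[307 202] [322 182]
```

View pics/g8.png

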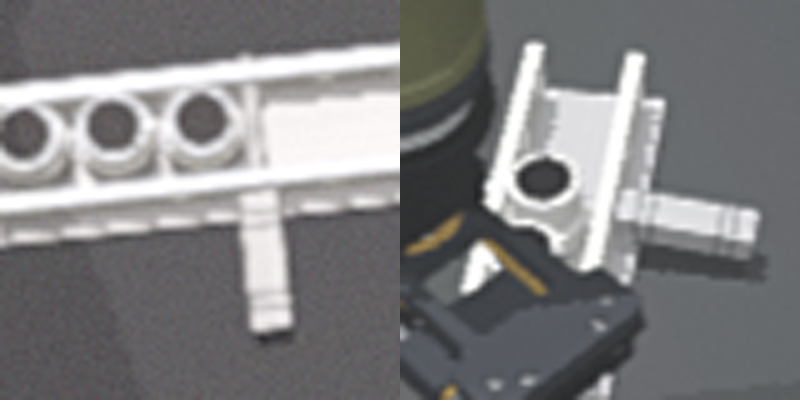

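Pin is home (handle against the near cheek, tip out past the far cheek at top crop 245,58), with barrels upright between jaw and pin. I go down on the cap.

Emit:
move_arm(slide=[[-0.15,0.25,3],[-0.15,0.25,6],[-0.15,0.25,8.5],[-0.15,0.25,9.6],[-0.15,0.25,9.6],[-0.15,0.25,9.6]], roll=[0,0,0,0,0,0])

```text
time: 39.2
position: [0.5858, 0.2261, 0.1068]
tool_rot: [-1.546, 2.733, -0.0]
ft_force: [0.3, 1.1, 0.6]
grip_width: 0.632
grip_force: 0.0
```

Run:
```python
from h import *
toa(cw((0,185,100)),2.6-np.pi,3)
```

```text
pos [0.5861 0.2264 0.1074] sd mm [0.  0.1 0.1] az 2.601 tilt [0.0027 0.0013] 
slide cm [ 0.25 -0.04  0.74] roll 0.001 q7 2.24 t 39.4 f [ 0.  -0.  -0.4] w 54.9
```

Emit:
move_arm(slide=[[0.15,0,0.4],[0.15,0,0.6],[0.15,0,0.6],[0.15,0,0.6]], roll=[0,0,0,0])

```text
time: 39.75
position: [0.5841, 0.2248, 0.0995]
tool_rot: [1.548, -2.734, -0.0]
ft_force: [0.5, 0.7, 0.0]
grip_width: 0.628
grip_force: 0.0
```

Emit:
move_arm(slide=[[0,0,0],[0,0,0],[0,0,0],[0,0,0],[0,0,0],[0,0,0],[0,0,0]], roll=[0,0,0,0,0,0,0], gripper=2, squeeze=20)

```text
time: 40.45
position: [0.5852, 0.2243, 0.0998]
tool_rot: [-1.546, 2.733, -0.002]
ft_force: [4.9, -1.6, -1.7]
grip_width: 0.409
grip_force: 20.0
```

Run:
```python
from h import *
toa(cw((0,185,100)),2.6-np.pi,3);diffcheck("")
```

```text
pos [0.5851 0.2242 0.0998] sd mm [0. 0. 0.] az 2.6 tilt [ 0.0018 -0.0003] 
slide cm [ 0.02 -0.02 -0.02] roll 0.0 q7 2.24 t 40.6 f [ 5.4 -1.3 -1.7] w 35.6
 [0.5851 0.2242 0.0998] f [ 5.4 -1.3 -1.7] tq [-0.256 -0.999 -0.031] w 35.6 gf 20.0
```

Emit:
move_arm(slide=[[0,-0.1,0],[0,-0.1,0],[0,-0.1,0],[0,-0.1,0]], roll=[0,0,0,0.05])

```text
time: 41.0
position: [0.5851, 0.2243, 0.0998]
tool_rot: [-1.477, 2.772, 0.0]
ft_force: [3.1, -0.8, 0.2]
grip_width: 0.41
grip_force: 20.0
```

Run:
```python
from h import *
for i in range(3): cams.get_image("top");diffcheck("")
```

```text
[0.5851 0.2243 0.0997] f [ 3.8 -0.6  0.6] tq [-0.153 -0.626 -0.022] w 35.6 gf 20.0
 [0.5851 0.2243 0.0997] f [ 3.4 -2.  -0.3] tq [-0.218 -0.594 -0.043] w 35.4 gf 20.0
 [0.5851 0.2243 0.0997] f [ 2.7 -1.6  0.6] tq [-0.166 -0.545 -0.028] w 35.4 gf 20.0
```

Emit:
move_arm(slide=[[0,0,0],[0,0,0],[0,0,0],[0,0,0],[0,0,0],[0,0,0],[0,0,0],[0,0,0],[0,0,0],[0,0,0]], roll=[0.14,0.28,0.42,0.56,0.7,0.84,0.98,1.12,1.26,1.4])

```text
time: 42.15
position: [0.5844, 0.2269, 0.0998]
tool_rot: [-0.659, -3.071, -0.005]
ft_force: [3.5, 3.5, -0.9]
grip_width: 0.41
grip_force: 20.0
```

Run:
```python
from h import *
diffcheck("")
t=cams.get_image("top")[:,:,::-1];cv2.imwrite("pics/top9.png",t)
toa(cw((0,185,100)),None,3);diffcheck("")
```

```text
[0.5844 0.2269 0.0998] f [ 3.5  3.5 -0.9] tq [ 0.627 -0.622 -0.015] w 35.7 gf 20.0
pos [0.5845 0.2269 0.0997] sd mm [0. 0. 0.] az 1.155 tilt [-0.0002  0.0028] 
slide cm [-0.19 -0.23 -0.03] roll 0 q7 0.87 t 42.4 f [ 1.6  4.5 -0.2] w 35.5
 [0.5845 0.2269 0.0998] f [ 1.6  4.5 -0.2] tq [ 1.172 -0.473  0.042] w 35.5 gf 20.0
```

Emit:
move_arm(slide=[[-0.05,-0.05,0],[-0.1,-0.1,0],[-0.1,-0.1,0],[-0.1,-0.1,0],[-0.1,-0.1,0],[-0.1,-0.1,0],[-0.1,-0.1,0],[-0.1,-0.1,0],[-0.1,-0.1,0],[-0.1,-0.1,0]], roll=[0.14,0.28,0.42,0.56,0.7,0.84,0.98,1.12,1.26,1.4])

```text
time: 43.35
position: [0.5869, 0.2278, 0.0998]
tool_rot: [-2.478, -1.928, -0.011]
ft_force: [8.5, 8.9, -5.8]
grip_width: 0.407
grip_force: 20.0
```

Run:
```python
from h import *
diffcheck("")
t=cams.get_image("top")[:,:,::-1];cv2.imwrite("pics/top10.png",t)
toa(cw((0,185,100)),None,2);diffcheck("")
# jaw: dark patch along clamp line z=54 x=0
for n in("top4","top9","top10"):
    g=cv2.imread(f"pics/{n}.png").mean(2).astype(np.float32);ys=np.arange(70,140,2.)
    q=proj(cw(np.c_[ys*0+22,ys,ys*0+54]),"top").astype(np.float32)
    print(n,cv2.remap(g,q[:,0:1],q[:,1:2],cv2.INTER_LINEAR).ravel().astype(int).tolist())
```

```text
[0.5869 0.2278 0.0998] f [ 8.5  8.9 -5.8] tq [ 1.895 -1.848  0.03 ] w 35.4 gf 20.0
pos [0.5869 0.2278 0.0999] sd mm [0. 0. 0.] az -0.245 tilt [0.0046 0.0058] 
slide cm [-0.41 -0.07 -0.02] roll 0 q7 -0.45 t 43.5 f [ 6.7  9.8 -4.4] w 35.3
 [0.5869 0.2278 0.0999] f [ 6.7  9.8 -4.4] tq [ 1.848 -1.687  0.051] w 35.3 gf 20.0
top4 [91, 87, 86, 89, 91, 93, 96, 101, 112, 129, 157, 182, 201, 192, 190, 194, 213, 223, 225, 208, 184, 162, 149, 143, 140, 138, 144, 159, 188, 217, 238, 247, 248, 245, 241]
top9 [176, 142, 111, 98, 92, 92, 97, 101, 111, 131, 159, 182, 200, 192, 183, 172, 163, 152, 141, 135, 130, 127, 118, 114, 113, 117, 116, 114, 112, 110, 115, 125, 137, 142, 141]
top10 [168, 136, 109, 96, 92, 91, 96, 103, 116, 142, 178, 205, 218, 198, 173, 144, 138, 135, 135, 133, 133, 135, 139, 141, 142, 142, 138, 136, 137, 137, 137, 137, 138, 139, 139]
```

Axis from the three held poses is (0.5864, 0.2260). I release, recentre, wind back and regrip.

Emit:
move_arm(slide=[[0,0,0],[0,0,0],[0,0,0],[0,0,0]], roll=[0,0,0,0], gripper=5.5)

```text
time: 43.9
position: [0.585, 0.2221, 0.0993]
tool_rot: [-2.48, -1.928, 0.002]
ft_force: [-0.4, 0.1, -0.2]
grip_width: 0.613
grip_force: 0.0
```

Run:
```python
from h import *
toa([.5864,.2260,.1],None,3)
```

```text
pos [0.5853 0.2224 0.0994] sd mm [0.1 0.1 0.1] az -0.249 tilt [-0.0007 -0.0003] 
slide cm [ 0.38  0.02 -0.06] roll 0 q7 -0.45 t 44.0 f [ 0.1 -0.1 -0.5] w 54.6
```

Emit:
move_arm(slide=[[0.2,0,-0.1],[0.4,0,-0.1],[0.4,0,-0.1],[0.4,0,-0.1],[0.4,0,-0.1],[0.4,0,-0.1],[0.4,0,-0.1],[0.4,0,-0.1],[0.4,0,-0.1],[0.4,0,-0.1],[0.4,0,-0.1],[0.4,0,-0.1],[0.4,0,-0.1],[0.4,0,-0.1],[0.4,0,-0.1],[0.4,0,-0.1],[0.4,0,-0.1],[0.4,0,-0.1],[0.4,0,-0.1],[0.4,0,-0.1]], roll=[-0.145,-0.29,-0.435,-0.58,-0.725,-0.87,-1.015,-1.16,-1.305,-1.45,-1.595,-1.74,-1.885,-2.03,-2.175,-2.32,-2.465,-2.61,-2.75,-2.88])

```text
time: 46.05
position: [0.5865, 0.2265, 0.1005]
tool_rot: [1.596, -2.706, 0.0]
ft_force: [0.5, 0.3, 0.1]
grip_width: 0.629
grip_force: 0.0
```

Run:
```python
from h import *
cams.get_image("side");cams.get_image("side")
toa([.5864,.2260,.1],None,3)
```

```text
pos [0.5865 0.2266 0.1005] sd mm [0. 0. 0.] az 2.628 tilt [-0.0002 -0.    ] 
slide cm [ 0.06 -0.02  0.05] roll 0 q7 2.27 t 46.3 f [ 0.  -0.1 -0.2] w 55.2
```

Emit:
move_arm(slide=[[0,0,0],[0.05,0,0],[0.05,0,0],[0.05,0,0]], roll=[-0.12,-0.25,-0.25,-0.25])

```text
time: 46.7
position: [0.5862, 0.2264, 0.1006]
tool_rot: [1.909, -2.495, -0.0]
ft_force: [0.6, -0.1, -0.3]
grip_width: 0.629
grip_force: 0.0
```

Emit:
move_arm(slide=[[0,0,0],[0,0,0],[0,0,0],[0,0,0],[0,0,0],[0,0,0],[0,0,0]], roll=[0,0,0,0,0,0,0], gripper=2, squeeze=20)

```text
time: 47.4
position: [0.5865, 0.2264, 0.1006]
tool_rot: [-1.913, 2.491, -0.0]
ft_force: [0.7, 0.1, -0.5]
grip_width: 0.409
grip_force: 20.0
```

Run:
```python
from h import *
toa([.5864,.2260,.1],None,3);diffcheck("")
```

```text
pos [0.5865 0.2264 0.1006] sd mm [0. 0. 0.] az 2.881 tilt [0.0005 0.0001] 
slide cm [ 0.04 -0.    0.06] roll 0 q7 2.51 t 47.5 f [ 1.7 -0.1 -0.5] w 35.5
 [0.5865 0.2264 0.1006] f [ 1.7 -0.1 -0.5] tq [ 0.129 -0.158 -0.04 ] w 35.5 gf 20.0
```

Emit:
move_arm(slide=[[0,0,0],[0,0,0],[0,0,0],[0,0,0],[0,0,0],[0,0,0]], roll=[0.1,0.2,0.3,0.4,0.5,0.6])

```text
time: 48.15
position: [0.5867, 0.2263, 0.1007]
tool_rot: [-1.086, 2.947, -0.0]
ft_force: [0.9, 1.3, -1.2]
grip_width: 0.409
grip_force: 20.0
```

Run:
```python
from h import *
diffcheck("");toa([.5864,.2260,.1],None,2);diffcheck("")
```

```text
[0.5867 0.2263 0.1007] f [ 0.9  1.3 -1.2] tq [ 0.028 -0.368  0.08 ] w 35.6 gf 20.0
pos [0.5867 0.2263 0.1006] sd mm [0. 0. 0.] az 2.277 tilt [ 0.0008 -0.0001] 
slide cm [ 0.04 -0.01  0.06] roll 0 q7 1.93 t 48.2 f [ 2.7 -0.4 -0.7] w 35.3
 [0.5866 0.2263 0.1006] f [ 2.7 -0.4 -0.7] tq [ 0.046 -0.389 -0.026] w 35.3 gf 20.0
```

```bash
cat >> h.py <<'E'
def prof(n):
    im=cv2.imread(n) if isinstance(n,str) else n
    g=cv2.GaussianBlur(im.mean(2).astype(np.float32),(3,3),0);ys=np.arange(-60,110,.5)
    q=proj(cw(np.c_[ys*0,ys,ys*0+96]),"top").astype(np.float32)
    v=cv2.remap(g,q[:,0:1],q[:,1:2],cv2.INTER_CUBIC).ravel();d=v<110;o=[];i=0
    while i<len(d):
        if d[i]:
            j=i
            while j<len(d) and d[j]:j+=1
            w=110-v[i:j];o.append((round(float((ys[i:j]*w).sum()/w.sum()),1),(j-i)/2));i=j
        i+=1
    return o
def stat():
    T=[];I=[]
    for i in range(4):
        I.append(cams.get_image("top")[:,:,::-1].astype(np.float32));T.append(monitor.get_state()["torque"][2])
    s=monitor.get_state();R=Ro.from_rotvec(s["tool_rot"]).as_matrix()
    print("tz",np.round(T,3),"az",np.arctan2(R[1,1],R[0,1]).round(3),"q7",s["joint_positions"][6].round(2),"t",round(s["time"],1),"f",s["ft_force"].round(1),"w",round(s["grip_width"]*87,1),"bores (y,len)",prof(np.mean(I,0)))
E
python3 - <<'E'
from h import *
print(prof("pics/top8.png"),prof("pics/top9.png"),prof("pics/top10.png"));stat()
E
```

```text
[(-23.2, 23.0), (27.3, 22.5), (79.1, 22.5), (108.3, 3.5)] [(-23.0, 23.0), (27.2, 22.5), (78.9, 22.5), (105.5, 8.0)] [(-23.3, 23.0), (27.4, 22.5), (76.6, 22.0)]
tz [-0.05   0.005  0.097  0.027] az 2.283 q7 1.94 t 48.5 f [ 2.3 -0.4 -0.5] w 35.4 bores (y,len) [(-23.0, 23.0), (27.4, 22.5), (74.2, 22.0), (103.2, 12.5)]
```

Barrel 1 is tracking the jaw at 2.4 mm per 0.6 rad, so the cap drives it. About 2.6 rad remain to tight. Continuing.

Emit:
move_arm(slide=[[0,0,0],[0,0,0],[0,0,0],[0,0,0],[0,0,0],[0,0,0],[0,0,0],[0,0,0],[0,0,0],[0,0,0],[0,0,0],[0,0,0]], roll=[0.14,0.28,0.42,0.56,0.7,0.84,0.98,1.12,1.26,1.4,1.5,1.6])

```text
time: 49.65
position: [0.5866, 0.2258, 0.1006]
tool_rot: [1.356, 2.833, -0.0]
ft_force: [2.2, -0.5, -0.2]
grip_width: 0.413
grip_force: 20.0
```

Run:
```python
from h import *
stat()
```

```text
tz [ 0.054 -0.003 -0.041 -0.027] az 0.684 q7 0.42 t 49.9 f [ 1.9 -2.4 -1.5] w 35.5 bores (y,len) [(-24.0, 23.0), (21.8, 23.5), (67.5, 21.5)]
```

Emit:
move_arm(slide=[[0,0,0],[0,0,0],[0,0,0],[0,0,0]], roll=[0.1,0.2,0.3,0.4])

```text
time: 50.25
position: [0.5865, 0.2258, 0.1006]
tool_rot: [1.89, 2.508, -0.0]
ft_force: [2.8, -1.7, 0.2]
grip_width: 0.404
grip_force: 20.0
```

Run:
```python
from h import *
stat()
```

```text
tz [ 0.041  0.032 -0.034  0.016] az 0.284 q7 0.04 t 50.5 f [ 3.3 -3.2 -1.1] w 35.5 bores (y,len) [(-25.6, 22.5), (20.4, 22.5), (66.0, 22.0)]
```

Emit:
move_arm(slide=[[0,0,0],[0,0,0],[0,0,0],[0,0,0]], roll=[0.1,0.2,0.3,0.4])

```text
time: 50.85
position: [0.5864, 0.2258, 0.1007]
tool_rot: [2.351, 2.084, -0.0]
ft_force: [2.6, -2.9, -0.4]
grip_width: 0.407
grip_force: 20.0
```

Run:
```python
from h import *
stat()
```

```text
tz [0.024 0.052 0.01  0.069] az -0.115 q7 -0.33 t 51.0 f [ 2.3 -4.1  0.3] w 35.6 bores (y,len) [(-26.9, 23.0), (19.2, 22.5), (64.9, 22.0)]
```

Emit:
move_arm(slide=[[0,0,0],[0,0,0],[0,0,0],[0,0,0]], roll=[0.1,0.2,0.3,0.4])

```text
time: 51.45
position: [0.5863, 0.2258, 0.1006]
tool_rot: [2.718, 1.576, -0.001]
ft_force: [0.6, -3.7, -0.1]
grip_width: 0.408
grip_force: 20.0
```

Run:
```python
from h import *
stat()
```

```text
tz [ 0.016  0.016 -0.001  0.114] az -0.515 q7 -0.7 t 51.6 f [ 1.9 -4.8  1.1] w 35.2 bores (y,len) [(-27.1, 23.0), (18.7, 23.0), (64.7, 21.5)]
```

Emit:
move_arm(slide=[[0,0,0],[0,0,0],[0,0,0],[0,0,0]], roll=[0.1,0.2,0.3,0.4])

```text
time: 52.05
position: [0.5862, 0.2259, 0.1006]
tool_rot: [2.977, 1.004, -0.001]
ft_force: [1.8, -3.6, 1.1]
grip_width: 0.408
grip_force: 20.0
```

Run:
```python
from h import *
stat()
```

```text
Traceback (most recent call last):
  File "h.py", line 62, in stat
    I.append(cams.get_image("top")[:,:,::-1].astype(np.float32));T.append(monitor.get_state()["torque"][2])
             ~~~~~~~~~~~~~~^^^^^^^
ValueError: 200 camera calls are used up
```

Camera calls are used up. The barrels stopped moving between az −0.115 and −0.515, so the row went tight at about az −0.1, and slip so far is about 0.8 rad. I turn on another 1.44 rad, reading torque on the way.

```bash
cat > s.py <<'E'
from h import *
s=monitor.get_state();R=Ro.from_rotvec(s["tool_rot"]).as_matrix();print("az",np.arctan2(R[1,1],R[0,1]).round(3),"q7",s["joint_positions"][6].round(2),"tq7",s["joint_torque"][6].round(3));diffcheck("")
E
python3 s.py
```

```text
az -0.924 q7 -1.08 tq7 -0.101
 [0.5862 0.2259 0.1006] f [ 0.5 -4.1  2.1] tq [-1.075 -0.199  0.019] w 35.6 gf 20.0
```

Emit:
move_arm(slide=[[0,0,0],[0,0,0],[0,0,0],[0,0,0]], roll=[0.12,0.24,0.36,0.48])

```text
time: 52.5
position: [0.5861, 0.226, 0.1006]
tool_rot: [3.13, 0.269, -0.001]
ft_force: [1.3, -4.2, 1.6]
grip_width: 0.408
grip_force: 20.0
```

```bash
python3 s.py
```

```text
az -1.399 q7 -1.51 tq7 1.053
 [0.5861 0.226  0.1006] f [ 1.3 -4.2  1.6] tq [-1.166 -0.171  0.071] w 35.5 gf 20.0
```

Emit:
move_arm(slide=[[0,0,0],[0,0,0],[0,0,0],[0,0,0]], roll=[0.12,0.24,0.36,0.48])

```text
time: 52.9
position: [0.5861, 0.2262, 0.1006]
tool_rot: [3.104, -0.483, -0.001]
ft_force: [0.7, -4.9, 2.3]
grip_width: 0.406
grip_force: 20.0
```

```bash
python3 s.py
```

```text
az -1.879 q7 -1.94 tq7 1.036
 [0.5861 0.2262 0.1006] f [ 0.7 -4.9  2.3] tq [-0.987 -0.082  0.091] w 35.3 gf 20.0
```

Torque at 0.07–0.09 N m confirms the clutch is slipping. Last 0.42 rad, then release and lift clear.

Emit:
move_arm(slide=[[0,0,0],[0,0,0],[0,0,0],[0,0,0],[0,0,0]], roll=[0.12,0.24,0.34,0.42,0.42])

```text
time: 53.4
position: [0.5861, 0.2264, 0.1006]
tool_rot: [2.937, -1.114, -0.001]
ft_force: [0.3, -3.7, 3.8]
grip_width: 0.405
grip_force: 20.0
```

```bash
python3 s.py
```

```text
az -2.296 q7 -2.31 tq7 -0.525
 [0.5861 0.2264 0.1006] f [ 0.3 -3.7  3.8] tq [-0.883  0.08   0.043] w 35.2 gf 20.0
```

Emit:
move_arm(slide=[[0,0,0],[0,0,0],[0,0,0],[0,0,0],[0,0,0],[0,0,0]], roll=[0,0,0,0,0,0], gripper=5.5)

```text
time: 54.0
position: [0.5862, 0.2266, 0.1005]
tool_rot: [-2.936, 1.118, 0.0]
ft_force: [0.2, -0.6, -0.5]
grip_width: 0.626
grip_force: 0.0
```

Emit:
move_arm(slide=[[0,0,-1],[0,0,-3],[0,0,-6],[0,0,-10],[0,0,-12],[0,0,-12],[0,0,-12],[0,0,-12],[0,0,-12],[0,0,-12]], roll=[0,0,0,0,0,0,0,0,0,0])

```text
time: 55.0
position: [0.5858, 0.2263, 0.2196]
tool_rot: [2.935, -1.118, -0.001]
ft_force: [-0.1, -0.8, -0.4]
grip_width: 0.631
grip_force: 0.0
```

```bash
python3 s.py; python3 -c "
from bench import workorder
print(workorder.close_job())"
```

```text
az -2.299 q7 -2.38 tq7 0.0
 [0.5858 0.2263 0.2196] f [-0.1 -0.8 -0.4] tq [-0.01   0.203  0.02 ] w 54.9 gf 0.0
the job is handed in; nothing more can be done
None
```

I handed the job in at about 55 s, result not reported: three barrels in the row, pin home in the hole3 pair, row tight and clutch slipped about 2.2 rad (estimated from barrel images and wrist torque); the camera calls ran out before a final picture.

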